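# Stack washed printed covers on spacer sticks in the drying station

### The job

Switch the drying blower off, then stack all the printed covers flat in the drying station: the first across the two fixed ribs, and each next one on two spacer sticks laid directly above the ribs, so that no cover touches another and all lie squarely above one another, centred between the ribs. When the stack is complete, switch the blower back on; leave spare sticks lying off the station and the other things on the bench where they are.

Things in the scene. Friction and masses are not known exactly. Their poses are not given: they have to be found in the camera images.
- station_c (a point): drying station, fixed: a square aluminium bed, 150 mm, its top 10 mm over the work surface, with two fixed dark steel ribs on it, 16 mm wide, 12 mm high and 60 mm long, running along this frame's x at y = -42 mm and y = +42 mm. A grey blower, 170 mm wide and 60 mm high, stands on the bed's far (+x) end; its face is 105 mm from this point. The point lies midway between the ribs, level with their tops (22 mm over the work surface); z up
- switch_c (a point): the blower's switch, fixed: a grey box 85 x 70 mm and 40 mm high carrying a toggle. The point lies on the middle of the toggle's hinge axis, 50 mm over the work surface; the hinge axis is this frame's y, z up. The toggle is a flat steel arm ending in a black round crossbar (18 mm diameter, 50 mm long along y), its centre 65 mm from the hinge axis. The arm leans 0.5 rad to -x when off and 0.5 rad to +x when on
- handle (a joint): angle of the blower's toggle, rad: 0 = off (leaning 0.5 rad to the box's -x), 1.0 = on (leaning 0.5 rad to +x), 0.5 = upright. Over-centre: it needs under 1 N at the crossbar and drops by itself to whichever stop it leans towards
- cover0_c (a point): flat off-white printed housing cover, may be absent (2 or 3 covers are there); plain rectangle 48 mm wide (its x), 120 mm long (its y), 12 mm thick (z up), about 75 g, dark vent slots on top. The point is its centre, half-way up. At the start it lies flat on a 3 mm grey pad, clear of the other covers.
- cover1_c (a point): flat off-white printed housing cover, may be absent (2 or 3 covers are there); plain rectangle 48 mm wide (its x), 120 mm long (its y), 12 mm thick (z up), about 75 g, dark vent slots on top. The point is its centre, half-way up. At the start it lies flat on a 3 mm grey pad, clear of the other covers.
- cover2_c (a point): flat off-white printed housing cover, may be absent (2 or 3 covers are there); plain rectangle 48 mm wide (its x), 120 mm long (its y), 12 mm thick (z up), about 75 g, dark vent slots on top. The point is its centre, half-way up. At the start it lies flat on a 3 mm grey pad, clear of the other covers.
- stick0_c (a point): plain wooden spacer stick, 100 mm long (its x), 16 mm wide (its y) and 12 mm high (z up), 15 g. The point is its centre. At the start it lies flat on a 3 mm dark grey board, clear of the other sticks. All four sticks are always there and are interchangeable.
- stick1_c (a point): plain wooden spacer stick, 100 mm long (its x), 16 mm wide (its y) and 12 mm high (z up), 15 g. The point is its centre. At the start it lies flat on a 3 mm dark grey board, clear of the other sticks. All four sticks are always there and are interchangeable.
- stick2_c (a point): plain wooden spacer stick, 100 mm long (its x), 16 mm wide (its y) and 12 mm high (z up), 15 g. The point is its centre. At the start it lies flat on a 3 mm dark grey board, clear of the other sticks. All four sticks are always there and are interchangeable.
- stick3_c (a point): plain wooden spacer stick, 100 mm long (its x), 16 mm wide (its y) and 12 mm high (z up), 15 g. The point is its centre. At the start it lies flat on a 3 mm dark grey board, clear of the other sticks. All four sticks are always there and are interchangeable.
- scraper: bystander: black-handled scraper, 130 mm long, lying on the bench; origin under the middle
- calipers: bystander: steel calipers, 200 mm long, lying flat; origin under the middle of the beam
- printed_shell: bystander: open off-white printed box 100 x 60 x 32 mm; origin under its centre
- tape_roll: bystander: roll of paper tape, 90 mm diameter, 22 mm high; origin under its centre
- brush_cup: bystander: grey cup, 72 mm diameter, 90 mm high; origin under its centre
- rinse_bottle: bystander: white bottle, 60 mm diameter, 160 mm high; origin under its centre
- driver: bystander: screwdriver, 160 mm long, lying on the bench
Not all that is in view belongs to the job. What is shaped like the part that bears cover1_c but yellow is not meant.

How it is judged:
By the outcome, as a careful person would: the job done as asked, in the order asked, and still so for the second after the job is handed in, with the robot touching nothing.
Of cover0, cover1, cover2 only 2 to 3 are there at a start; the rules pass over those that are not, and their reading is None.
At some moment in a run one of stick0, stick1, stick2, stick3 may be knocked a few centimetres aside while the robot is not near it.
Once in a run the grip may slacken for a moment while it holds something.
It also fails if it takes over 210 s, if anything falls off the work surface, if the arm or the gripper's body presses on something with over 40 N, if the wrist force passes 120 N, or if a joint passes its speed limit or range.

### The arm

A 6-joint arm with a two-finger parallel gripper is mounted at the origin on the work surface. World frame = base frame: x ahead of the robot, y to its left, z up, the work surface at z = 0. Lengths are in m, angles in rad, forces in N, time in s.
With the tool pointing down it reaches from about 0.325 to 0.775 m from the base axis. Payload 9.3 kg.
Tool frame: the origin (TCP) lies midway between the tips of the shut fingers; the grasp point (between the pads) lies 19 mm behind it (manip.grasp_offset is the distance from the TCP to the grasp point, in m); x points along the fingers, z is the direction in which the jaws open and shut, and the axes are right-handed (so a half turn about x gives the same grasp; the last joint's range is limited). The gripper opens to 85 mm and grips with 20 to 120 N. Pads are 22 mm wide; open, the fingers measure 114 mm over their backs; the gripper's body (76 mm by 85 mm) begins 54 mm behind the grasp point. The pads swing forward as they close: fully open they stand 13 mm farther back than shut.
Start: joints at [-1.366, 0.259, 0.021, 1.334, 0, 1.418], TCP at [0.193, -0.515, 0.231] pointing down, gripper open.
Joint ranges: [-3.04, 3.04], [-0.91, 1.82], [-1.04, 1.36], [-1.92, 1.95], [-1.52, 1.45], [-3.14, 3.14]. Speed limits (rad/s): [2.22, 2.22, 2.79, 3.14, 3.14, 3.14].

### API

Orientations are given as a unit quaternion [w, x, y, z].
In Python, from workcell import manip, viewer, workorder gives the robot as it stands.
- The arm moves only by the tool arm_command, never from a script. Its argument "plan" is a list of rows, each a list of 5 numbers: the shift along the tool's x, y, z in m, then the turn about the tool's x in rad, then the finger opening in m, from 0 to 0.0854. In form: [[tx, ty, tz, roll, claw], ...]. A call has 1 to 5 rows; each row is the pose to reach, as a shift and turn from the pose commanded when the call began, along the tool's axes at that moment; what a row does not reach only later rows make up. A row lasts 1/12 s, in which the tool goes at most 41.7 mm and 7.16 degrees, less where a joint would pass 70% of its speed; a pose out of reach is approached as far as the arm can. A call with a gripper value outside its range is refused whole. The fingers move at their own pace and stop on an object; "force" is the grip in N (left out, the last holds). Time passes only in rows, so rows that repeat a pose let the fingers close. It gives the time, the measured TCP pose, the force and the opening at its end, in the units of the state.
- manip.sense(): the state, without advancing time (a new reading comes with each control period).
- viewer.capture(name): name is "side" or "top" or "wrist"; returns a dict with "frame" (480x640x3 uint8, red, green, blue), "range_z" (480x640 float32, m along the optical axis (not along the pixel's ray), 0 where there is no reading), "camera_matrix" (3x3 intrinsics, pixels), "rvec" (rotation vector, rad) and "tvec" (3), from world to camera coordinates, as OpenCV has them. Camera axes: x right, y down, z forward; pixel columns grow to the right and rows downward; lengths in m; the calibration is good to about 2 mm. A picture is of the moment at which its call begins.
- workorder.hand_in(): hands the job in, once; it reports no verdict.
The state is a dict: "t": time; "qpos": joint angles; "qvel": joint speeds; "joint_torque": joint torques, N m; "tcp_pos": TCP position; "tcp_rot": TCP orientation; "contact_force": force on the tool from outside, world axes, zero at the start; "moment": the same for the moment, N m; "finger_gap": finger opening in m.
Only numpy, scipy, OpenCV 4.12 (cv2) and the standard library are available. Lean on these libraries where they do the work, as an engineer would, in place of code of your own. Each camera call takes 0.05 s, during which the arm holds its last target.

## Working session

There is one attempt and no reset: what is moved stays moved. The work goes in short steps, Python scripts to look and compute and a tool call to move; the robot and the scene stay as the last step left them, time stands still between calls to the robot, and variables do not carry over. Pictures are saved under pics/ and viewed, and the job is handed in when it is done.

Besides the shell and the picture viewer there is one more tool, called after "Request:" by a JSON object that holds its "name" and its "arguments", one argument or row to a line. arm_command: Moves the arm, as the interface text tells. Its arguments: {"type":"object","properties":{"plan":{"type":"array","items":{"type":"array","items":{"type":"number"}}},"force":{"type":"number"}},"required":["plan"]}

```bash
ls; mkdir -p pics; python3 - <<'E'
from workcell import manip, viewer, workorder
import cv2
print(manip.sense())
for n in ["side","top","wrist"]:
    d=viewer.capture(n)
    cv2.imwrite(f"pics/{n}0.png",d["frame"][:,:,::-1])
    print(n,d["camera_matrix"].tolist(),d["rvec"],d["tvec"])
E
```

```text
pics
{'t': 0.0, 'qpos': array([-1.36557678e+00,  2.59175854e-01,  2.07626205e-02,  1.33369706e+00,
       -9.43766279e-06,  1.41819563e+00]), 'qvel': array([ 0.00175586, -0.00109676,  0.00049863, -0.00042095,  0.00137619,
        0.00047248]), 'joint_torque': array([ 3.03703473e-04, -5.55643165e+01,  3.44527566e+01,  1.36592507e-02,
       -3.06460252e-04, -3.25810568e-06]), 'tcp_pos': array([ 0.19256305, -0.51488888,  0.23067538]), 'tcp_rot': array([ 0.58065827,  0.40335774,  0.5813369 , -0.40272311]), 'contact_force': array([-0.63980573, -0.2707983 ,  0.31825501]), 'moment': array([-0.04889294,  0.01475539,  0.04160064]), 'finger_gap': 0.085595204600053}
side [[604.4010451907751, 0.0, 329.8101482488331], [0.0, 604.4010451907751, 249.98879987376046], [0.0, 0.0, 1.0]] [ 0.57920273 -2.7488108   1.06999794] [0.44912222 0.20120571 1.45052667]
top [[540.2166946133163, 0.0, 315.5343684774105], [0.0, 540.2166946133163, 241.24766817834114], [0.0, 0.0, 1.0]] [ 2.06969097 -2.15801424  0.22310487] [-0.00502792  0.50677796  1.24238257]
wrist [[358.12380711281986, 0.0, 323.94320352321705], [0.0, 358.12380711281986, 238.91362280752656], [0.0, 0.0, 1.0]] [-2.39304234  1.66072796  0.22754807] [-0.54953687 -0.034439    0.37795764]
```

View pics/top0.png

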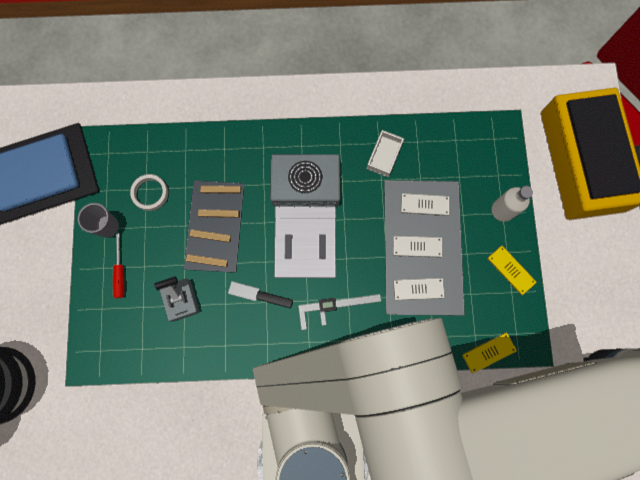

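View pics/side0.png

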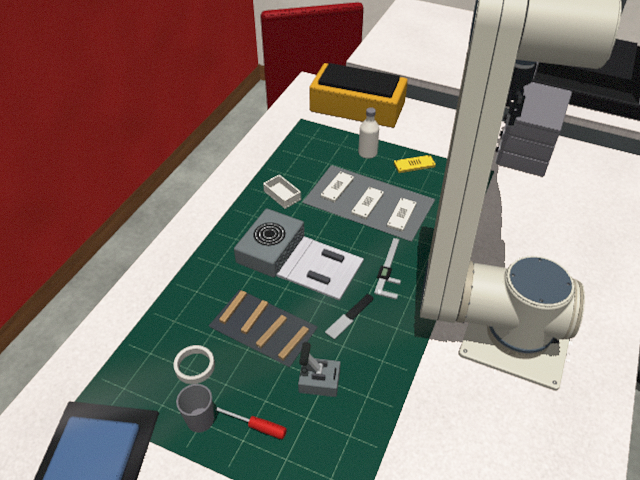

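View pics/wrist0.png

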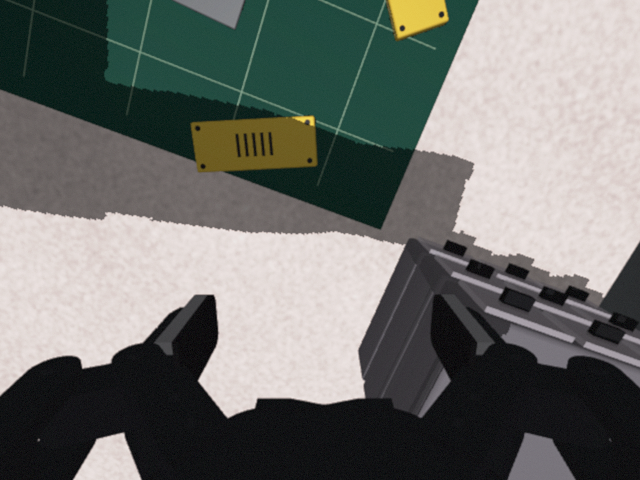

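```bash
cat > h.py <<'E'
import numpy as np, cv2
from workcell import manip, viewer, workorder
from scipy.spatial.transform import Rotation as Rn
def cap(n,save=None):
    d=viewer.capture(n); d["R"]=cv2.Rodrigues(np.array(d["rvec"],float))[0]; d["T"]=np.array(d["tvec"],float).ravel(); d["K"]=np.array(d["camera_matrix"])
    if save: cv2.imwrite(f"pics/{save}.png",d["frame"][:,:,::-1])
    return d
def ray(d,uv,z):
    uv=np.atleast_2d(np.array(uv,float)); r=np.c_[uv,np.ones(len(uv))]@np.linalg.inv(d["K"]).T@d["R"]
    c=-d["R"].T@d["T"]; s=(z-c[2])/r[:,2]; return c+r*s[:,None]
def cloud(d):
    v,u=np.mgrid[:480,:640]; Z=d["range_z"]; p=np.stack([u*Z,v*Z,Z],-1)@np.linalg.inv(d["K"]).T
    return (p-d["T"])@d["R"]
def proj(d,P):
    return cv2.projectPoints(np.atleast_2d(np.array(P,float)),d["R"],d["T"],d["K"],None)[0][:,0]
def rects(d,mask,z,amin=60):
    """contours -> ray cast to plane z -> minAreaRect in mm; gives (cx,cy,long,short,angle of long axis)"""
    out=[]
    cs,_=cv2.findContours(mask.astype(np.uint8),cv2.RETR_EXTERNAL,cv2.CHAIN_APPROX_NONE)
    for c in cs:
        if cv2.contourArea(c)<amin: continue
        P=ray(d,c[:,0],z)[:,:2]*1000
        (cx,cy),_,_=r=cv2.minAreaRect(P.astype(np.float32)); b=cv2.boxPoints(r)
        e=[b[1]-b[0],b[2]-b[1]]; l=[np.linalg.norm(x) for x in e]; i=int(np.argmax(l))
        a=np.arctan2(e[i][1],e[i][0]); a=(a+np.pi/2)%np.pi-np.pi/2
        out.append((cx,cy,l[i],l[1-i],a,c[:,0].mean(0)))
    return out
def show(o):
    for r in o: print("c %.1f %.1f  L %.1f W %.1f ang %.3f px %d %d"%(*r[:5],*r[5]))
def hsv(d): return cv2.cvtColor(d["frame"],cv2.COLOR_RGB2HSV)
def st():
    s=manip.sense(); R=Rn.from_quat(np.roll(s["tcp_rot"],-1)).as_matrix()
    print("t %.2f tcp %s gap %.4f F %s"%(s["t"],np.round(s["tcp_pos"]*1000,1),s["finger_gap"],np.round(s["contact_force"],1))); print("x",R[:,0].round(4),"y",R[:,1].round(4),"z",R[:,2].round(4),"jaw ang %.4f"%np.arctan2(R[1,2],R[0,2]),"q6 %.3f"%s["qpos"][5])
    return s,R
def goto(x,y,z,jaw=None):
    """mm target -> plan numbers"""
    s,R=st(); d=R.T@(np.array([x,y,z])/1000-s["tcp_pos"])
    roll=0
    if jaw is not None:
        a=np.arctan2(R[1,2],R[0,2]); da=(jaw-a+np.pi/2)%np.pi-np.pi/2; roll=-da
    print("shift mm",(d*1000).round(1),"roll %.3f  rows: %d %d"%(roll,np.ceil(np.linalg.norm(d)/.0417),np.ceil(abs(roll)/.125)))
E
python3 - <<'E'
from h import *
d=cap("top"); P=cloud(d); H=hsv(d)
print(P[300,30:35:4]*1000, P[350,100]*1000)
wood=(H[...,0]>8)&(H[...,0]<22)&(H[...,1]>90)&(H[...,2]>100)
roi=np.zeros_like(wood); roi[170:280,170:260]=1
print("sticks");show(rects(d,wood&roi,.015))
white=(H[...,1]<40)&(H[...,2]>190); roi[:]=0; roi[180:310,390:460]=1
m=cv2.morphologyEx((white&roi).astype(np.uint8),cv2.MORPH_CLOSE,np.ones((3,3)))
print("covers");show(rects(d,m,.015))
roi[:]=0; roi[208:280,265:345]=1; m=cv2.morphologyEx(((H[...,2]>140)&(H[...,1]<40)&roi).astype(np.uint8),cv2.MORPH_OPEN,np.ones((3,3)))
print("bed");show(rects(d,m,.010))
roi[:]=0; roi[225:270,280:330]=1
print("ribs");show(rects(d,(H[...,2]<120)&roi.astype(bool),.022))
cv2.imwrite("pics/z1.png",cv2.resize(d["frame"][160:320,140:480,::-1],None,fx=2.35,fy=2.35,interpolation=cv2.INTER_CUBIC))
cv2.imwrite("pics/z2.png",cv2.resize(d["frame"][260:330,140:220,::-1],None,fx=7,fy=7,interpolation=cv2.INTER_CUBIC))
for k in [(178,298),(166,284),(425,190),(245,290)]: print(k,P[k[1],k[0]]*1000)
E
```

```text
[[399.45456249 674.2599767    3.27332944]
 [399.6157119  666.96670354  -1.45303681]] [272.67549696 499.31249583   2.78677318]
sticks
c 477.7 243.3  L 99.7 W 16.1 ang 1.382 px 206 260
c 539.7 235.2  L 99.3 W 16.3 ang 1.379 px 209 235
c 596.1 213.7  L 99.9 W 15.5 ang 1.529 px 217 212
c 658.5 209.4  L 98.3 W 15.8 ang 1.529 px 219 188
covers
c 386.2 -271.1  L 117.7 W 45.7 ang -1.571 px 418 288
c 491.6 -277.1  L 116.1 W 45.4 ang 1.499 px 417 246
c 598.1 -304.1  L 116.1 W 45.1 ang 1.464 px 424 203
bed
c 515.4 1.2  L 172.1 W 148.1 ang -0.042 px 304 242
ribs
c 498.8 -41.8  L 57.5 W 14.8 ang -0.043 px 322 246
c 502.3 40.3  L 57.6 W 17.2 ang -0.033 px 288 246
(178, 298) [383.6698359  301.69759701  52.98048405]
(166, 284) [409.51485123 313.94672606 112.88496507]
(425, 190) [ 637.49360656 -309.8251608     3.97118707]
(245, 290) [401.32343389 150.01812225   8.86428679]
```

View pics/z1.png

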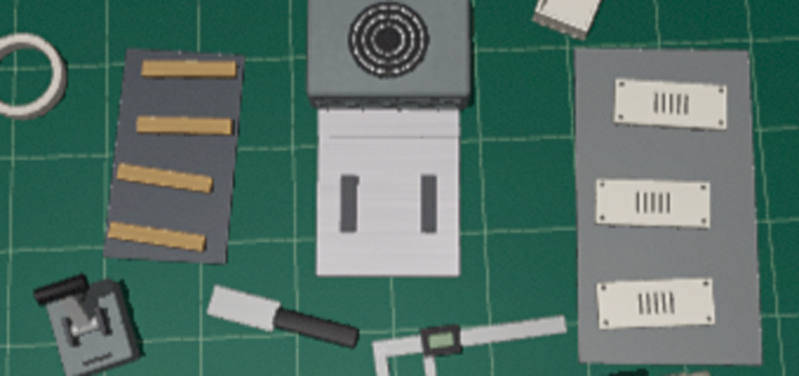

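View pics/z2.png

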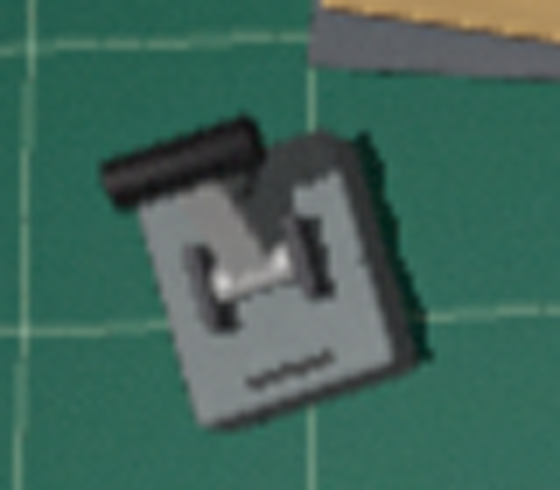

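```bash
python3 - <<'E'
from h import *
d=cap("top")
z=lambda u,v:(u/7+140,v/7+260)
print(ray(d,[z(105,185),z(260,135),z(182,162)],.112)*1000)
print(ray(d,[z(250,275)],.052)*1000)
print("box corners",ray(d,[z(145,205),z(205,428),z(395,365),z(340,165)],.040)*1000)
ds=cap("side"); P=cloud(d); 
m=(P[...,2]>.09)&(P[...,2]<.13)&(abs(P[...,0]-.4)<.06)&(abs(P[...,1]-.31)<.06)
q=P[m]*1000; print(m.sum(),q.mean(0),q.min(0),q.max(0)); w,v=np.linalg.eigh(np.cov(q[:,:2].T)); print(v[:,1],np.sqrt(w))
P=cloud(ds)
m=(P[...,2]>.09)&(P[...,2]<.13)&(abs(P[...,0]-.4)<.06)&(abs(P[...,1]-.31)<.06)
q=P[m]*1000; print(m.sum(),q.mean(0),q.min(0),q.max(0))
w,v=np.linalg.eigh(np.cov(q[:,:2].T)); print(v[:,1],np.sqrt(w))
goto(450,-100,230)
E
```

```text
[[405.18151125 338.78860719 112.        ]
 [419.27444097 289.27786904 112.        ]
 [411.57829204 314.21752676 112.        ]]
[[380.98562892 307.26891025  52.        ]]
box corners [[407.58241464 346.21982745  40.        ]
 [331.58808634 324.83014923  40.        ]
 [349.96325717 261.2134882   40.        ]
 [418.48379928 280.14834298  40.        ]]
206 [410.52624159 314.23808321 111.52822729] [396.27355094 289.87756154  90.59521731] [427.66968748 340.1557345  121.21076901]
[-0.29410791  0.95577222] [ 5.59888171 14.04847637]
210 [409.78744917 320.60289969 110.98410268] [398.20322929 293.55882592  90.01089531] [426.25383017 343.68535426 121.4966242 ]
[-0.26064631  0.96543436] [ 5.62855003 14.54234245]
t 0.30 tcp [ 192.6 -515.1  231.1] gap 0.0855 F [-0.4  0.2  0.4]
x [-1.e-04  5.e-04 -1.e+00] y [9.367e-01 3.503e-01 1.000e-04] z [ 3.503e-01 -9.367e-01 -5.000e-04] jaw ang -1.2130 q6 1.418
shift mm [   1.2  386.5 -298.6] roll 0.000  rows: 12 0
```

```bash
cat >> h.py <<'E'
def seq(wps,cur=None):
    """wps: (x,y,z mm, jaw or None). prints calls: shift (m), roll, rows"""
    s,R=st(); p=s["tcp_pos"]*1000
    for w in wps:
        q=np.array(w[:3],float); a=np.arctan2(R[1,2],R[0,2]); da=0 if w[3] is None else (w[3]-a+np.pi)%(2*np.pi)-np.pi
        n=max(int(np.ceil(np.linalg.norm(q-p)/205)),int(np.ceil(abs(da)/.61)),1)
        for i in range(n):
            t=p+(q-p)/n; t0=p; 
            sh=(R.T@((q-p)/(n-i))/1000).round(4); roll=round(-da/n,4)
            rows=max(np.ceil(np.linalg.norm(sh)/.0417),np.ceil(abs(roll)/.125))
            print(f"  -> {w}: [{sh[0]}, {sh[1]}, {sh[2]}, {roll}] rows {int(rows)}")
            p=p+R@sh*1000; R=R@Rn.from_rotvec([roll,0,0]).as_matrix()
E
python3 - <<'E'
from h import *
seq([(460,0,180,-.2),(454,329,140,.289),(454,329,90,.289),(396,311,92,.289),(430,320,130,.289)])
E
```

```text
t 0.30 tcp [ 192.6 -515.1  231.1] gap 0.0855 F [-0.4  0.2  0.4]
x [-1.e-04  5.e-04 -1.e+00] y [9.367e-01 3.503e-01 1.000e-04] z [ 3.503e-01 -9.367e-01 -5.000e-04] jaw ang -1.2130 q6 1.418
  -> (460, 0, 180, -0.2): [0.0171, 0.1436, -0.1296, -0.3377] rows 5
  -> (460, 0, 180, -0.2): [0.0171, 0.1784, -0.0747, -0.3377] rows 5
  -> (460, 0, 180, -0.2): [0.0171, 0.1931, -0.0113, -0.3377] rows 5
  -> (454, 329, 140, 0.289): [0.0201, 0.1606, -0.0356, -0.2444] rows 4
  -> (454, 329, 140, 0.289): [0.02, 0.1645, 0.0044, -0.2444] rows 4
  -> (454, 329, 90, 0.289): [0.05, -0.0, -0.0, -0.0001] rows 2
  -> (396, 311, 92, 0.289): [-0.002, -0.0007, -0.0607, 0.0] rows 2
  -> (430, 320, 130, 0.289): [-0.038, -0.0011, 0.0351, 0.0] rows 2
```

Request:
{"name": "arm_command", "arguments": {
  "plan": [
    [0.017, 0.144, -0.13, -0.338, 0.0],
    [0.017, 0.144, -0.13, -0.338, 0.0],
    [0.017, 0.144, -0.13, -0.338, 0.0],
    [0.017, 0.144, -0.13, -0.338, 0.0],
    [0.017, 0.144, -0.13, -0.338, 0.0]
  ]
}}

```text
t: 0.72
tcp_pos: [0.2825, -0.3399, 0.2141]
tcp_rot: [0.641, 0.3, 0.641, -0.299]
contact_force: [-0.4, 0.2, 0.3]
finger_gap: 0.0254
```

Request:
{"name": "arm_command", "arguments": {
  "plan": [
    [0.017, 0.178, -0.075, -0.338, 0.0],
    [0.017, 0.178, -0.075, -0.338, 0.0],
    [0.017, 0.178, -0.075, -0.338, 0.0],
    [0.017, 0.178, -0.075, -0.338, 0.0],
    [0.017, 0.178, -0.075, -0.338, 0.0]
  ]
}}

```text
t: 1.13
tcp_pos: [0.371, -0.1683, 0.1972]
tcp_rot: [0.682, 0.187, 0.682, -0.187]
contact_force: [0.8, -0.6, 0.6]
finger_gap: -0.0002
```

Request:
{"name": "arm_command", "arguments": {
  "plan": [
    [0.017, 0.193, -0.011, -0.338, 0.0],
    [0.017, 0.193, -0.011, -0.338, 0.0],
    [0.017, 0.193, -0.011, -0.338, 0.0],
    [0.017, 0.193, -0.011, -0.338, 0.0],
    [0.017, 0.193, -0.011, -0.338, 0.0]
  ]
}}

```text
t: 1.55
tcp_pos: [0.4606, 0.0033, 0.1801]
tcp_rot: [0.704, 0.07, 0.704, -0.069]
contact_force: [-0.3, -0.7, -0.2]
finger_gap: -0.0
```

Request:
{"name": "arm_command", "arguments": {
  "plan": [
    [0.02, 0.16, -0.036, -0.244, 0.0],
    [0.02, 0.16, -0.036, -0.244, 0.0],
    [0.02, 0.16, -0.036, -0.244, 0.0],
    [0.02, 0.16, -0.036, -0.244, 0.0],
    [0.02, 0.16, -0.036, -0.244, 0.0]
  ]
}}

```text
t: 1.97
tcp_pos: [0.4549, 0.1698, 0.1594]
tcp_rot: [0.706, -0.017, 0.707, 0.019]
contact_force: [-1.1, -0.6, -0.7]
finger_gap: 0.0001
```

Request:
{"name": "arm_command", "arguments": {
  "plan": [
    [0.02, 0.165, 0.004, -0.244, 0.0],
    [0.02, 0.165, 0.004, -0.244, 0.0],
    [0.02, 0.165, 0.004, -0.244, 0.0],
    [0.02, 0.165, 0.004, -0.244, 0.0],
    [0.02, 0.165, 0.004, -0.244, 0.0]
  ]
}}

```text
t: 2.38
tcp_pos: [0.4519, 0.3345, 0.139]
tcp_rot: [0.699, -0.103, 0.7, 0.104]
contact_force: [-0.3, -1.7, -0.5]
finger_gap: -0.0003
```

Request:
{"name": "arm_command", "arguments": {
  "plan": [
    [0.05, -0.004, 0.0, 0.0, 0.0],
    [0.05, -0.004, 0.0, 0.0, 0.0],
    [0.05, -0.004, 0.0, 0.0, 0.0]
  ]
}}

```text
t: 2.63
tcp_pos: [0.4521, 0.3241, 0.0879]
tcp_rot: [0.698, -0.102, 0.702, 0.101]
contact_force: [-0.2, -0.5, 0.9]
finger_gap: 0.0001
```

```bash
python3 - <<'E'
from h import *
d=cap("side","s1"); cv2.imwrite("pics/s1.png",cv2.resize(d["frame"][300:420,230:390,::-1],None,fx=4,fy=4)); seq([(396,311,92,.289)])
E
```

```text
t 2.68 tcp [453.3 324.5  89.8] gap -0.0003 F [0.9 0.  0.8]
x [-0.0026 -0.0013 -1.    ] y [-2.844e-01  9.587e-01 -5.000e-04] z [ 0.9587  0.2844 -0.0029] jaw ang 0.2883 q6 1.753
  -> (396, 311, 92, 0.289): [-0.002, 0.0033, -0.0588, -0.0007] rows 2
```

View pics/s1.png

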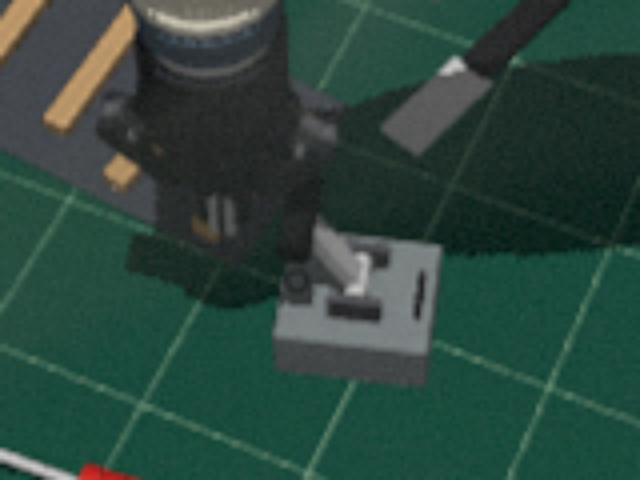

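```bash
python3 - <<'E'
from h import *
a=cap("top")["frame"]; b=cap("top"); 
A=a[150:212,265:345].astype(int);B=b["frame"][150:212,265:345].astype(int)
print("fan diff",abs(A-B).mean(),abs(A-B).max(), "ref diff",abs(a[280:330,280:340].astype(int)-b["frame"][280:330,280:340]).mean())
s=cap("side")
im1=cv2.resize(b["frame"][260:330,140:220],(400,350),interpolation=cv2.INTER_CUBIC)
im2=cv2.resize(s["frame"][345:405,290:350],(350,350),interpolation=cv2.INTER_CUBIC)
im3=cv2.resize(b["frame"][145:215,262:348],(400,240)); im4=cv2.resize(s["frame"][205:280,230:310],(350,240))
cv2.imwrite("pics/s2.png",np.vstack([np.hstack([im1,im2]),np.hstack([im3,im4])])[:,:,::-1])
E
```

```text
fan diff 1.3629032258064515 15 ref diff 1.378
```

View pics/s2.png

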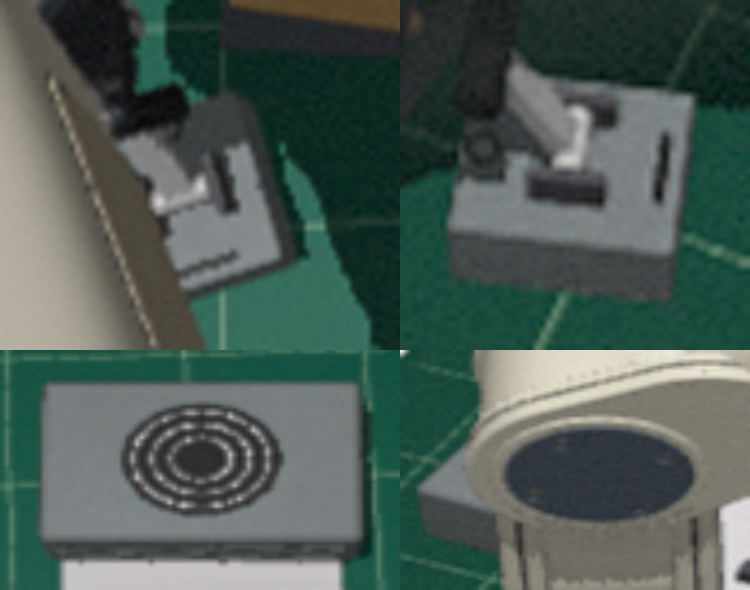

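```bash
python3 - <<'E'
from h import *
s=cap("wrist","w2"); print(proj(s,[(.4105,.315,.107),(.381,.307,.05)]))
E
```

```text
[[207.98892065 311.80983284]
 [184.0299692  262.08937124]]
```

View pics/w2.png

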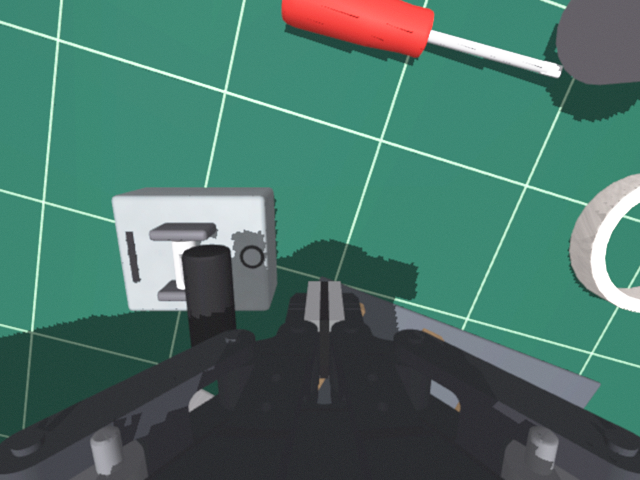

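Request:
{"name": "arm_command", "arguments": {
  "plan": [
    [0.0, 0.003, -0.02, 0.0, 0.0],
    [0.0, 0.003, -0.04, 0.0, 0.0],
    [-0.002, 0.003, -0.059, 0.0, 0.0],
    [-0.002, 0.003, -0.059, 0.0, 0.0]
  ]
}}

```text
t: 3.22
tcp_pos: [0.394, 0.3105, 0.0938]
tcp_rot: [0.7, -0.102, 0.7, 0.102]
contact_force: [0.3, 0.3, -0.0]
finger_gap: 0.0001
```

Request:
{"name": "arm_command", "arguments": {
  "plan": [
    [-0.03, 0.0, 0.03, 0.0, 0.0],
    [-0.07, 0.0, 0.05, 0.0, 0.0],
    [-0.07, 0.0, 0.05, 0.0, 0.0],
    [-0.07, -0.05, 0.05, 0.0, 0.0],
    [-0.07, -0.07, 0.05, 0.0, 0.0]
  ]
}}

```text
t: 3.63
tcp_pos: [0.4658, 0.2581, 0.1639]
tcp_rot: [0.701, -0.102, 0.698, 0.103]
contact_force: [0.6, 0.3, -0.3]
finger_gap: -0.0002
```

```bash
python3 - <<'E'
from h import *
d=cap("top","t3"); s=cap("side","s3"); st()
a=cv2.imread("pics/top0.png")[:,:,::-1]
im=[cv2.resize(x,(380,290),interpolation=cv2.INTER_CUBIC) for x in (a[145:215,262:348],d["frame"][145:215,262:348],s["frame"][300:420,230:390],cv2.imread("pics/side0.png")[200:300,230:370,::-1])]
cv2.imwrite("pics/s4.png",np.vstack([np.hstack(im[:2]),np.hstack(im[2:])])[:,:,::-1])
E
```

```text
t 3.73 tcp [466.1 255.8 163.5] gap -0.0002 F [-0.5 -0.   0.9]
x [ 0.0025 -0.     -1.    ] y [-2.818e-01  9.595e-01 -7.000e-04] z [0.9595 0.2818 0.0024] jaw ang 0.2857 q6 1.630
```

View pics/s4.png

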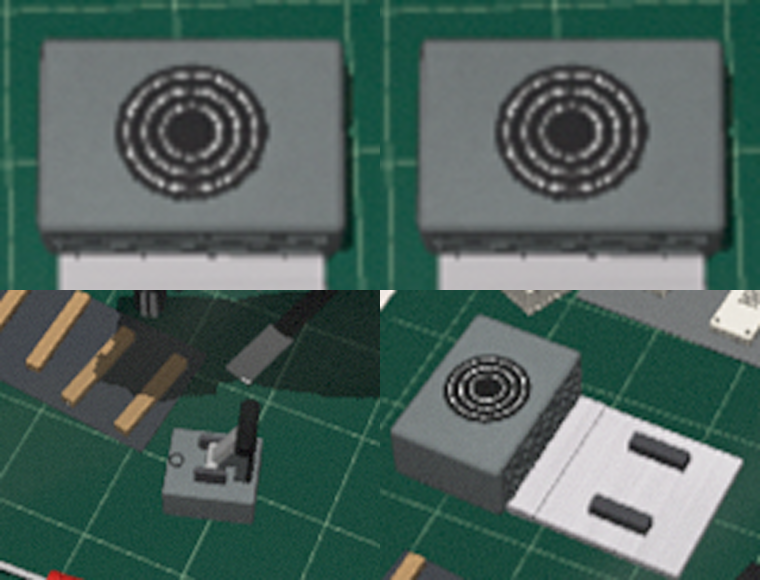

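View pics/s3.png

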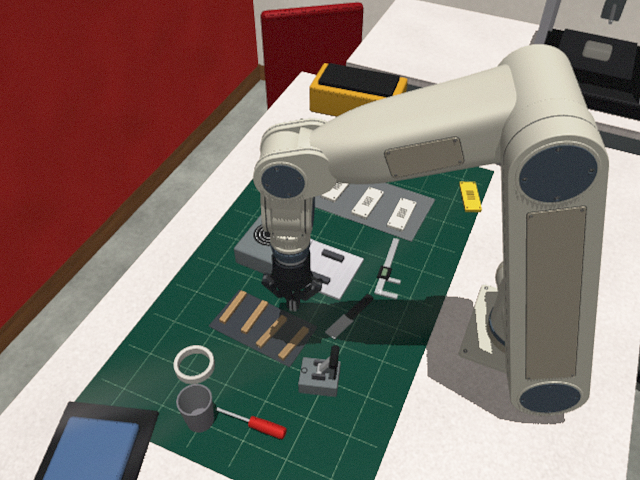

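```bash
cat >> h.py <<'E'
def covers(d,z=.015,roi=(180,310,390,460)):
    H=hsv(d); m=(H[...,1]<40)&(H[...,2]>185); k=np.zeros(m.shape,bool); k[roi[0]:roi[1],roi[2]:roi[3]]=1
    m=cv2.morphologyEx((m&k).astype(np.uint8),cv2.MORPH_CLOSE,np.ones((5,5))); show(rects(d,m,z))
def sticks(d,z=.015,roi=(170,280,170,260)):
    H=hsv(d); m=(H[...,0]>8)&(H[...,0]<24)&(H[...,1]>80)&(H[...,2]>60); k=np.zeros(m.shape,bool); k[roi[0]:roi[1],roi[2]:roi[3]]=1
    show(rects(d,m&k,z,40))
def ribs(d):
    H=hsv(d); k=np.zeros(H.shape[:2],bool); k[225:272,278:332]=1; show(rects(d,(H[...,2]<120)&k,.022,30))
E
python3 - <<'E'
from h import *
d=cap("top","t5"); covers(d); ribs(d); sticks(d)
seq([(430,0,120,0.1),(386,-271,60,0)])
E
```

```text
c 386.2 -271.1  L 117.7 W 45.7 ang -1.571 px 418 288
c 491.5 -277.1  L 116.1 W 45.5 ang 1.499 px 417 246
c 598.4 -304.1  L 115.9 W 45.9 ang 1.468 px 424 203
c 498.8 -41.8  L 57.5 W 14.8 ang -0.043 px 322 246
c 502.3 40.3  L 57.6 W 17.2 ang -0.033 px 287 246
c 476.5 238.3  L 92.5 W 17.8 ang 1.379 px 208 260
c 539.7 234.7  L 102.2 W 17.7 ang 1.378 px 209 235
c 594.8 213.7  L 100.3 W 18.0 ang 1.529 px 218 213
c 658.4 208.2  L 100.9 W 15.8 ang 1.529 px 220 189
t 3.78 tcp [465.6 257.1 163.4] gap -0.0002 F [-0.4 -1.   0.4]
x [ 2.1e-03  7.0e-04 -1.0e+00] y [-0.2819  0.9594  0.    ] z [0.9594 0.2819 0.0022] jaw ang 0.2858 q6 1.632
  -> (430, 0, 120, 0.1): [0.0216, -0.1183, -0.0534, 0.0929] rows 4
  -> (430, 0, 120, 0.1): [0.0216, -0.1228, -0.0421, 0.0929] rows 4
  -> (386, -271, 60, 0): [0.0299, -0.1326, -0.0355, 0.05] rows 4
  -> (386, -271, 60, 0): [0.0298, -0.1343, -0.0288, 0.05] rows 4
```

View pics/t5.png

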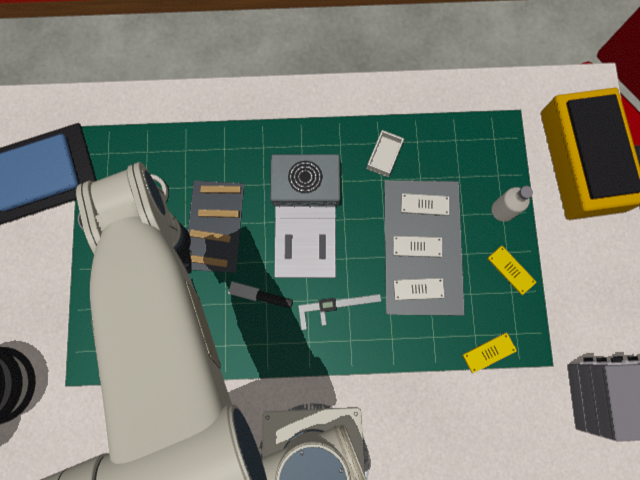

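Request:
{"name": "arm_command", "arguments": {
  "plan": [
    [0.022, -0.118, -0.053, 0.093, 0.075],
    [0.022, -0.118, -0.053, 0.093, 0.075],
    [0.022, -0.118, -0.053, 0.093, 0.075],
    [0.022, -0.118, -0.053, 0.093, 0.075]
  ]
}}

```text
t: 4.12
tcp_pos: [0.446, 0.1268, 0.14]
tcp_rot: [0.704, -0.069, 0.704, 0.068]
contact_force: [0.2, 1.0, -0.3]
finger_gap: 0.0483
```

Request:
{"name": "arm_command", "arguments": {
  "plan": [
    [0.022, -0.123, -0.042, 0.093, 0.075],
    [0.022, -0.123, -0.042, 0.093, 0.075],
    [0.022, -0.123, -0.042, 0.093, 0.075],
    [0.022, -0.123, -0.042, 0.093, 0.075]
  ]
}}

```text
t: 4.45
tcp_pos: [0.4296, -0.0024, 0.1181]
tcp_rot: [0.706, -0.036, 0.706, 0.035]
contact_force: [0.9, 0.6, -0.4]
finger_gap: 0.0752
```

Request:
{"name": "arm_command", "arguments": {
  "plan": [
    [0.03, -0.133, -0.035, 0.05, 0.075],
    [0.03, -0.133, -0.035, 0.05, 0.075],
    [0.03, -0.133, -0.035, 0.05, 0.075],
    [0.03, -0.133, -0.035, 0.05, 0.075]
  ]
}}

```text
t: 4.78
tcp_pos: [0.409, -0.1377, 0.0881]
tcp_rot: [0.707, -0.019, 0.707, 0.018]
contact_force: [0.5, 0.1, -0.2]
finger_gap: 0.0749
```

Request:
{"name": "arm_command", "arguments": {
  "plan": [
    [0.03, -0.134, -0.029, 0.05, 0.075],
    [0.03, -0.134, -0.029, 0.05, 0.075],
    [0.03, -0.134, -0.029, 0.05, 0.075],
    [0.03, -0.134, -0.029, 0.05, 0.075],
    [0.03, -0.134, -0.029, 0.05, 0.075]
  ]
}}

```text
t: 5.2
tcp_pos: [0.3873, -0.273, 0.0579]
tcp_rot: [0.707, -0.0, 0.707, -0.0]
contact_force: [0.2, -0.3, -0.7]
finger_gap: 0.075
```

```bash
python3 - <<'E'
from h import *
d=cap("wrist","w6"); seq([(386,-271,30,0),(386,-271,3,0)])
print(proj(d,[(.386,-.271,.015)]))
E
```

```text
t 5.25 tcp [ 387.3 -271.1   58.2] gap 0.0751 F [0.2 1.2 0.1]
x [ 4.e-04  1.e-04 -1.e+00] y [-4.e-04  1.e+00  1.e-04] z [1.e+00 4.e-04 4.e-04] jaw ang 0.0004 q6 0.782
  -> (386, -271, 30, 0): [0.0282, 0.0001, -0.0013, 0.0004] rows 1
  -> (386, -271, 3, 0): [0.027, -0.0, -0.0, -0.0] rows 1
[[321.96742931 263.59569548]]
```

View pics/w6.png

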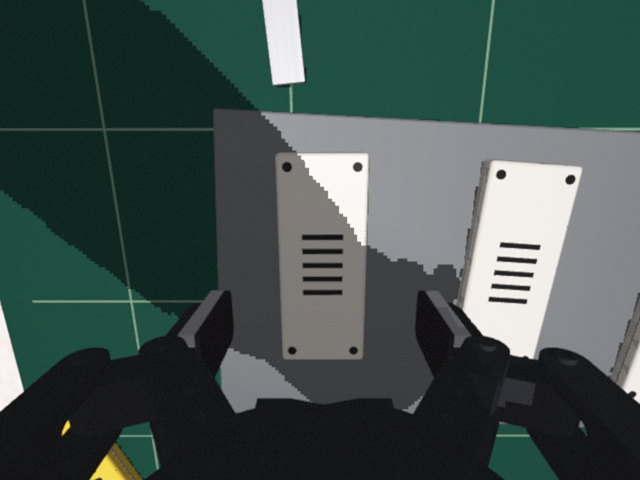

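Request:
{"name": "arm_command", "arguments": {
  "plan": [
    [0.028, 0.0, -0.001, 0.0, 0.075],
    [0.045, 0.0, -0.001, 0.0, 0.075],
    [0.055, 0.0, -0.001, 0.0, 0.075],
    [0.055, 0.0, -0.001, 0.0, 0.075]
  ],
  "force": 50
}}

```text
t: 5.58
tcp_pos: [0.3859, -0.2677, 0.0021]
tcp_rot: [0.707, -0.001, 0.708, 0.002]
contact_force: [-0.8, 0.6, 0.7]
finger_gap: 0.075
```

Request:
{"name": "arm_command", "arguments": {
  "plan": [
    [0.0, 0.0, 0.0, 0.0, 0.03],
    [0.0, 0.0, 0.0, 0.0, 0.03],
    [0.0, 0.0, 0.0, 0.0, 0.03],
    [0.0, 0.0, 0.0, 0.0, 0.03]
  ]
}}

```text
t: 5.92
tcp_pos: [0.3868, -0.2696, 0.0047]
tcp_rot: [0.708, -0.002, 0.706, 0.001]
contact_force: [0.2, 2.6, 6.4]
finger_gap: 0.0462
```

Request:
{"name": "arm_command", "arguments": {
  "plan": [
    [-0.02, 0.0, 0.0, 0.0, 0.03],
    [-0.05, 0.0, 0.0, 0.0, 0.03],
    [-0.07, 0.0, 0.0, 0.0, 0.03],
    [-0.08, 0.0, 0.0, 0.0, 0.03]
  ]
}}

```text
t: 6.25
tcp_pos: [0.3871, -0.2704, 0.0869]
tcp_rot: [0.708, -0.002, 0.706, -0.0]
contact_force: [0.2, -0.7, -1.4]
finger_gap: 0.0465
```

```bash
python3 - <<'E'
from h import *
d=cap("wrist","w7"); seq([(500.5,-1,90,-.042),(500.5,-1,40,-.042)])
E
```

```text
t 6.30 tcp [ 387.4 -270.8   87.6] gap 0.0465 F [ 0.5 -0.6  0.3]
x [ 0.0045 -0.0044 -1.    ] y [-0.0033  1.     -0.0044] z [1.     0.0033 0.0045] jaw ang 0.0033 q6 0.780
  -> (500.5, -1, 90, -0.042): [-0.0015, 0.1347, 0.057, 0.0227] rows 4
  -> (500.5, -1, 90, -0.042): [-0.0015, 0.1359, 0.0539, 0.0227] rows 4
  -> (500.5, -1, 40, -0.042): [0.05, 0.0002, -0.0002, -0.0001] rows 2
```

View pics/w7.png

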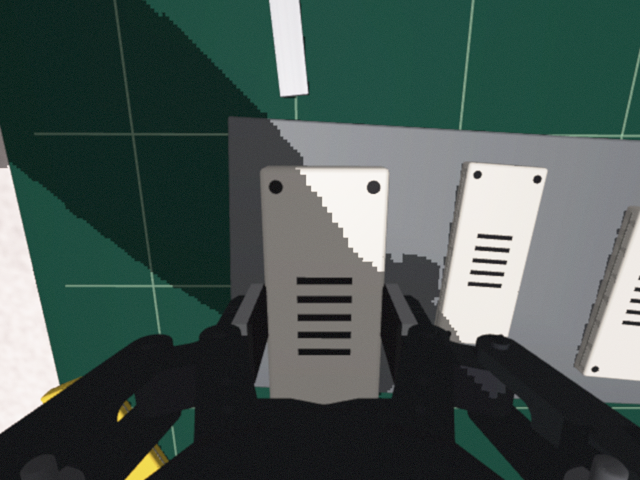

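Request:
{"name": "arm_command", "arguments": {
  "plan": [
    [-0.002, 0.135, 0.057, 0.023, 0.03],
    [-0.002, 0.135, 0.057, 0.023, 0.03],
    [-0.002, 0.135, 0.057, 0.023, 0.03],
    [-0.002, 0.135, 0.057, 0.023, 0.03]
  ]
}}

```text
t: 6.63
tcp_pos: [0.4431, -0.1313, 0.0857]
tcp_rot: [0.707, 0.007, 0.707, -0.006]
contact_force: [-0.5, -0.2, -0.8]
finger_gap: 0.0465
```

Request:
{"name": "arm_command", "arguments": {
  "plan": [
    [-0.002, 0.136, 0.054, 0.023, 0.03],
    [-0.002, 0.136, 0.054, 0.023, 0.03],
    [-0.002, 0.136, 0.054, 0.023, 0.03],
    [-0.002, 0.136, 0.054, 0.023, 0.03],
    [-0.002, 0.136, 0.054, 0.023, 0.03]
  ]
}}

```text
t: 7.05
tcp_pos: [0.5004, 0.0042, 0.0875]
tcp_rot: [0.707, 0.014, 0.707, -0.013]
contact_force: [-0.8, -0.9, -0.9]
finger_gap: 0.0465
```

```bash
python3 - <<'E'
from h import *
d=cap("wrist","w8"); seq([(500.5,-1,40,-.042)]);s=cap("side","s8"); t=cap("top","t8")
E
```

```text
t 7.10 tcp [499.6   2.5  87.3] gap 0.0463 F [-0.9 -0.4 -0.7]
x [ 4.e-04  1.e-04 -1.e+00] y [3.890e-02 9.992e-01 1.000e-04] z [ 9.992e-01 -3.890e-02  4.000e-04] jaw ang -0.0389 q6 1.447
  -> (500.5, -1, 40, -0.042): [0.0473, -0.0035, 0.001, 0.0031] rows 2
```

View pics/w8.png

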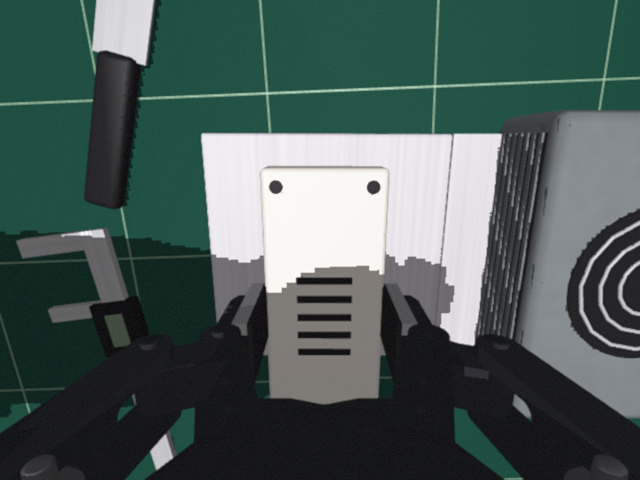

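View pics/s8.png

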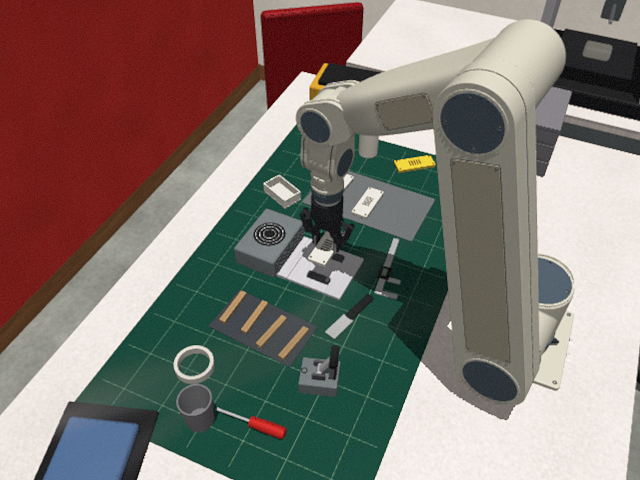

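```bash
python3 - <<'E'
from h import *
d=cap("top"); 
img=cv2.cvtColor(cv2.imread("pics/t5.png"),cv2.COLOR_BGR2GRAY).astype(float)
row=img[238:255].mean(0); print(row[270:340].round().astype(int).tolist())
r2=img[225:270]; print("colL",r2[:,285:290].mean(1).round().astype(int).tolist()); print("colR",r2[:,320:324].mean(1).round().astype(int).tolist())
c=-d["R"].T@d["T"]; print("cam",c*1000)
for z in (.01,.022):
  print(z, (ray(d,[(u,246) for u in (275,284,292,319,326,335)],z)*1000).round(1)[:,:2].tolist())
E
```

```text
[74, 74, 73, 70, 98, 189, 193, 192, 191, 191, 191, 191, 192, 192, 171, 102, 83, 85, 84, 85, 81, 99, 188, 192, 191, 191, 191, 191, 191, 191, 190, 191, 191, 191, 191, 191, 191, 191, 191, 191, 191, 191, 191, 191, 191, 191, 192, 193, 193, 111, 83, 84, 84, 84, 81, 108, 192, 194, 193, 193, 193, 192, 192, 195, 198, 110, 70, 70, 70, 71]
colL [189, 190, 191, 190, 190, 190, 191, 192, 185, 139, 92, 85, 88, 87, 88, 88, 88, 87, 88, 88, 88, 88, 89, 89, 88, 89, 87, 87, 88, 87, 87, 86, 82, 111, 171, 191, 193, 193, 192, 194, 195, 196, 195, 194, 195]
colR [189, 191, 191, 188, 189, 190, 190, 191, 182, 136, 87, 82, 83, 84, 83, 82, 84, 83, 84, 84, 84, 84, 84, 85, 84, 84, 83, 83, 84, 84, 84, 84, 78, 95, 158, 195, 196, 195, 194, 194, 195, 197, 196, 194, 193]
cam [ 240.7993627   -15.75648509 1319.8981183 ]
0.01 [[507.2, 74.1], [506.3, 51.9], [505.5, 32.1], [502.7, -34.6], [501.9, -51.9], [501.0, -74.1]]
0.022 [[504.8, 73.3], [503.9, 51.3], [503.0, 31.7], [500.3, -34.4], [499.6, -51.6], [498.6, -73.6]]
```

Request:
{"name": "arm_command", "arguments": {
  "plan": [
    [0.03, -0.002, 0.002, 0.003, 0.03],
    [0.047, -0.002, 0.002, 0.003, 0.03],
    [0.047, -0.002, 0.002, 0.003, 0.03],
    [0.047, -0.002, 0.002, 0.003, 0.03]
  ]
}}

```text
t: 7.58
tcp_pos: [0.5003, -0.0027, 0.0401]
tcp_rot: [0.706, 0.017, 0.708, -0.017]
contact_force: [0.1, -1.0, -0.4]
finger_gap: 0.0468
```

```bash
python3 - <<'E'
from h import *
p=[]
for i in range(3):
    cap("top"); p.append(manip.sense()["tcp_pos"])
print(np.array(p)*1000); seq([(501.2,.3,24,-.042)])
E
```

```text
[[501.08612636  -2.63431572  40.88419577]
 [501.54240864  -2.55540071  41.32373509]
 [501.75196455  -2.42160944  41.49847049]]
t 7.73 tcp [501.8  -2.4  41.5] gap 0.0466 F [ 0.2  0.3 -1.1]
x [ 1.8e-03 -3.0e-04 -1.0e+00] y [ 4.690e-02  9.989e-01 -2.000e-04] z [ 0.9989 -0.0469  0.0018] jaw ang -0.0469 q6 1.445
  -> (501.2, 0.3, 24, -0.042): [0.0175, 0.0027, -0.0007, -0.0049] rows 1
```

Request:
{"name": "arm_command", "arguments": {
  "plan": [
    [0.008, 0.0015, 0.0, -0.004, 0.03],
    [0.014, 0.0015, 0.0, -0.004, 0.03],
    [0.017, 0.0015, 0.0, -0.004, 0.03],
    [0.017, 0.0015, 0.0, -0.004, 0.03]
  ]
}}

```text
t: 8.07
tcp_pos: [0.5011, -0.0002, 0.0237]
tcp_rot: [0.707, 0.015, 0.707, -0.015]
contact_force: [-3.2, 0.4, 9.4]
finger_gap: 0.0464
```

```bash
python3 - <<'E'
from h import *
s=cap("side"); seq([(501.2,.3,23,-.042)])
cv2.imwrite("pics/s9.png",cv2.resize(s["frame"][220:310,260:380,::-1],None,fx=6,fy=6))
E
```

```text
t 8.12 tcp [ 5.011e+02 -2.000e-01  2.370e+01] gap 0.0466 F [-2.9 -0.1  9.1]
x [ 4.e-04 -2.e-04 -1.e+00] y [ 4.180e-02  9.991e-01 -2.000e-04] z [ 9.991e-01 -4.180e-02  4.000e-04] jaw ang -0.0418 q6 1.445
  -> (501.2, 0.3, 23, -0.042): [0.0007, 0.0005, 0.0001, 0.0002] rows 1
```

View pics/s9.png

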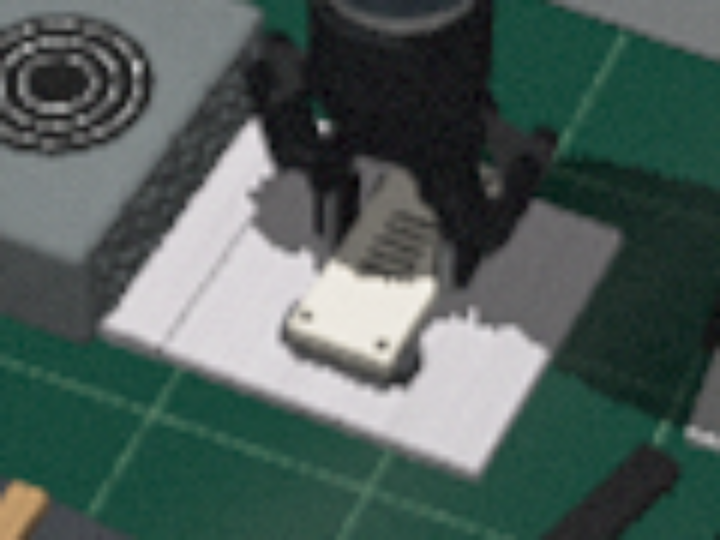

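Request:
{"name": "arm_command", "arguments": {
  "plan": [
    [0.0, 0.0, 0.0, 0.0, 0.07],
    [0.0, 0.0, 0.0, 0.0, 0.07],
    [-0.01, 0.0, 0.0, 0.0, 0.07],
    [-0.04, 0.0, 0.0, 0.0, 0.07],
    [-0.07, 0.0, 0.0, 0.0, 0.07]
  ]
}}

```text
t: 8.53
tcp_pos: [0.5001, -0.0001, 0.0929]
tcp_rot: [0.706, 0.015, 0.708, -0.015]
contact_force: [1.4, -0.5, 0.3]
finger_gap: 0.0701
```

Request:
{"name": "arm_command", "arguments": {
  "plan": [
    [-0.03, 0.04, 0.0, 0.0, 0.06],
    [-0.04, 0.08, 0.0, 0.0, 0.045],
    [-0.04, 0.12, 0.0, 0.0, 0.04],
    [-0.04, 0.16, 0.0, 0.0, 0.04],
    [-0.04, 0.19, 0.0, 0.0, 0.04]
  ]
}}

```text
t: 8.95
tcp_pos: [0.5091, 0.1921, 0.1336]
tcp_rot: [0.707, 0.015, 0.707, -0.015]
contact_force: [0.7, -1.5, 0.2]
finger_gap: 0.0402
```

```bash
python3 - <<'E'
from h import *
d=cap("top","t10"); s=cap("side"); 
covers(d,.034,(205,285,270,340)); sticks(d)
cv2.imwrite("pics/z10.png",np.vstack([cv2.resize(d["frame"][200:290,250:370,::-1],None,fx=4.5,fy=3.2),cv2.resize(s["frame"][220:310,260:380,::-1],None,fx=4.5,fy=3.2)]))
seq([(477.7,243.3,60,-.189),(477.7,243.3,6,-.189)])
E
```

```text
c 511.6 -0.4  L 171.5 W 142.9 ang -0.042 px 308 238
c 532.5 197.7  L 25.4 W 17.2 ang 1.320 px 224 237
c 593.6 183.9  L 40.4 W 18.0 ang 1.529 px 230 213
c 657.9 195.8  L 76.1 W 15.8 ang 1.529 px 225 188
t 9.05 tcp [508.9 193.8 133. ] gap 0.0399 F [ 1.4 -0.3  0.3]
x [ 2.0e-04  1.1e-03 -1.0e+00] y [0.0371 0.9993 0.0011] z [ 9.993e-01 -3.710e-02  1.000e-04] jaw ang -0.0371 q6 1.817
  -> (477.7, 243.3, 60, -0.189): [0.073, 0.0482, -0.033, 0.1519] rows 3
  -> (477.7, 243.3, 6, -0.189): [0.054, -0.0, -0.0, 0.0] rows 2
```

View pics/z10.png

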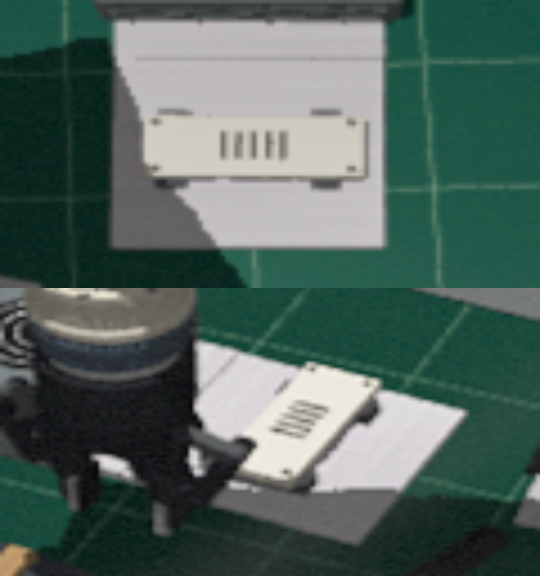

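View pics/t10.png

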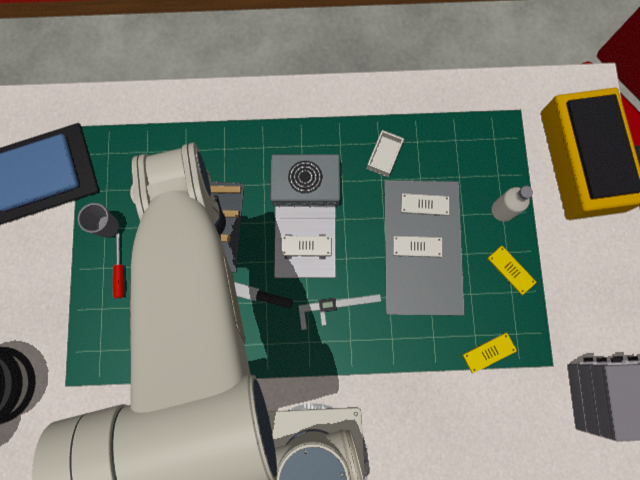

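Request:
{"name": "arm_command", "arguments": {
  "plan": [
    [0.05, 0.048, -0.033, 0.152, 0.04],
    [0.05, 0.048, -0.033, 0.152, 0.04],
    [0.05, 0.048, -0.033, 0.152, 0.04]
  ]
}}

```text
t: 9.3
tcp_pos: [0.4737, 0.2405, 0.0792]
tcp_rot: [0.701, 0.068, 0.706, -0.069]
contact_force: [-2.7, -0.1, -0.3]
finger_gap: 0.0401
```

```bash
cat >> h.py <<'E'
def stackcover(d,z):
    f=d["frame"].astype(int); m=((f[...,0]-f[...,2])>8)&(f[...,0]>90); k=np.zeros(m.shape,bool); k[205:280,272:340]=1
    m=cv2.morphologyEx((m&k).astype(np.uint8),cv2.MORPH_CLOSE,np.ones((5,5))); m=cv2.morphologyEx(m,cv2.MORPH_OPEN,np.ones((3,3))); show(rects(d,m,z,100))
E
python3 - <<'E'
from h import *
w=cap("wrist","w11"); d=cap("top"); stackcover(d,.034); f=d["frame"]; print(f[246,290],f[260,310],f[246,320])
sticks(w,.015,(0,480,0,640)); st()
E
```

```text
c 500.5 -2.7  L 117.0 W 47.1 ang 1.529 px 306 245
[211 206 197] [196 191 195] [209 205 195]
c 592.3 215.5  L 100.5 W 20.4 ang 1.511 px 526 251
c 476.9 243.7  L 98.9 W 15.6 ang 1.376 px 329 243
c 648.3 210.5  L 101.2 W 20.1 ang -1.535 px 625 246
c 537.3 236.1  L 98.3 W 18.2 ang 1.380 px 436 224
t 9.40 tcp [477.3 239.   82.4] gap 0.0399 F [ 0.5 -0.6 -0.6]
x [-2.e-03 -9.e-04 -1.e+00] y [ 0.1908  0.9816 -0.0013] z [ 0.9816 -0.1908 -0.0018] jaw ang -0.1919 q6 2.070
```

View pics/w11.png

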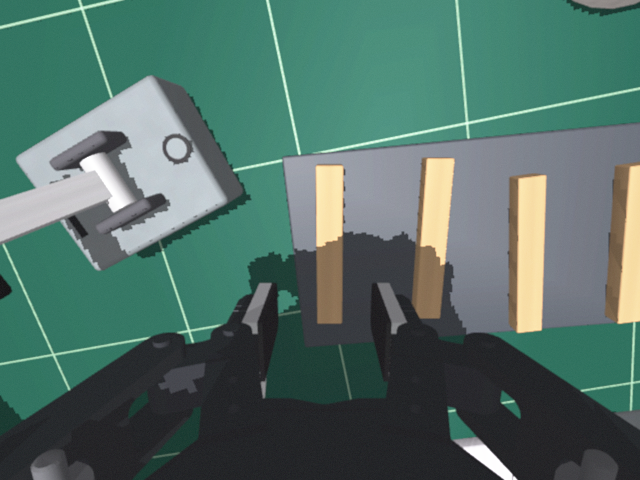

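```bash
python3 - <<'E'
from h import *
d=cap("top","t12"); f=d["frame"].astype(float)
rb=(f[...,0]-f[...,2])
print(rb[240:251].mean(0)[270:340].round().astype(int).tolist())
print(f[240:251].mean((0,2))[270:340].round().astype(int).tolist())
print((ray(d,[(u,245.5) for u in (280,282,306,331,332)],.034)*1000).round(1)[:,:2].tolist())
cv2.imwrite("pics/z12.png",cv2.resize(d["frame"][205:285,262:348,::-1],None,fx=9,fy=7,interpolation=cv2.INTER_CUBIC))
E
```

```text
[-42, -42, -42, -44, -17, 2, 1, 1, 1, 1, 0, 4, 14, 14, 14, 14, 14, 14, 14, 14, 14, 14, 14, 14, 14, 14, 14, 14, 14, 11, 13, 14, 11, 11, 14, 13, 11, 14, 14, 10, 13, 14, 10, 12, 14, 14, 14, 14, 14, 14, 14, 14, 14, 14, 14, 14, 14, 14, 14, 14, 15, 4, 1, 1, 2, -5, -36, -43, -42, -42]
[69, 69, 68, 65, 97, 192, 195, 193, 193, 194, 192, 176, 204, 206, 204, 205, 205, 205, 205, 204, 205, 205, 204, 205, 205, 204, 204, 206, 203, 133, 181, 203, 153, 152, 203, 183, 131, 203, 204, 132, 176, 202, 141, 157, 203, 205, 204, 204, 204, 204, 204, 204, 204, 204, 204, 204, 204, 204, 204, 205, 192, 129, 191, 197, 200, 111, 65, 65, 65, 65]
[[503.1, 60.3], [502.9, 55.5], [500.4, -2.8], [497.9, -63.4], [497.8, -65.8]]
```

View pics/z12.png

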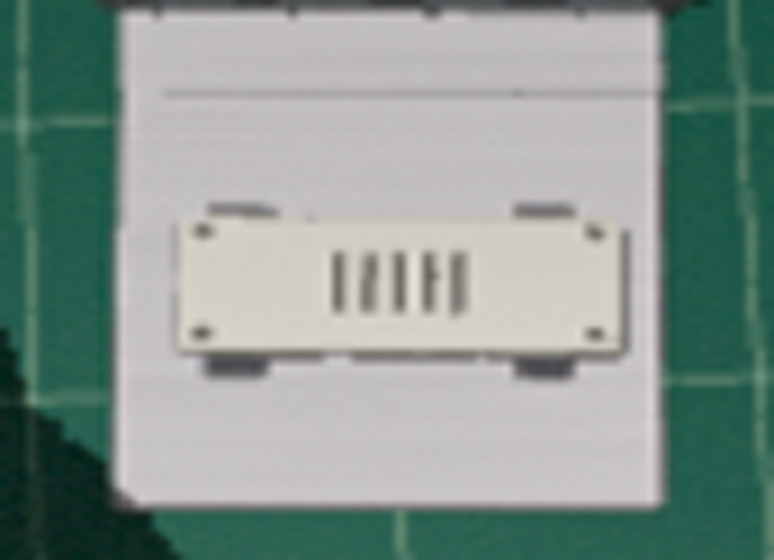

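```bash
python3 - <<'E'
from h import *
seq([(500.5,0,75,-.042)])
E
```

```text
t 9.45 tcp [478.4 238.7  83.3] gap 0.0401 F [-0.3 -0.3  0.2]
x [-1.e-04 -4.e-04 -1.e+00] y [ 1.917e-01  9.815e-01 -4.000e-04] z [ 0.9815 -0.1917 -0.    ] jaw ang -0.1929 q6 2.070
  -> (500.5, 0, 75, -0.042): [0.0042, -0.115, 0.0337, -0.0754] rows 3
  -> (500.5, 0, 75, -0.042): [0.0042, -0.1172, 0.025, -0.0754] rows 3
```

Request:
{"name": "arm_command", "arguments": {
  "plan": [
    [0.004, -0.115, 0.034, -0.075, 0.07],
    [0.004, -0.115, 0.034, -0.075, 0.07],
    [0.004, -0.115, 0.034, -0.075, 0.07]
  ]
}}

```text
t: 9.7
tcp_pos: [0.4904, 0.1172, 0.0802]
tcp_rot: [0.707, 0.041, 0.705, -0.042]
contact_force: [0.9, -0.3, -0.2]
finger_gap: 0.0698
```

Request:
{"name": "arm_command", "arguments": {
  "plan": [
    [0.004, -0.117, 0.025, -0.075, 0.07],
    [0.004, -0.117, 0.025, -0.075, 0.07],
    [0.004, -0.117, 0.025, -0.075, 0.07],
    [0.004, -0.117, 0.025, -0.075, 0.07]
  ]
}}

```text
t: 10.03
tcp_pos: [0.5021, -0.0066, 0.0762]
tcp_rot: [0.708, 0.017, 0.706, -0.019]
contact_force: [-0.2, 0.2, -0.1]
finger_gap: 0.07
```

```bash
cat >> h.py <<'E'
def tcpavg(n=4):
    p=[manip.sense()["tcp_pos"]*1000]
    for i in range(n): viewer.capture("wrist"); p.append(manip.sense()["tcp_pos"]*1000)
    print("avg",np.mean(p,0).round(1),"sd",np.std(p,0).round(1))
E
python3 - <<'E'
from h import *
tcpavg(6); seq([(500.5,-2.7,24,-.042)])
E
```

```text
avg [501.   -1.8  76. ] sd [0.5 2.6 0.2]
t 10.33 tcp [500.5   1.   75.6] gap 0.0699 F [-0.7  0.3  0.4]
x [ 6.e-04  0.e+00 -1.e+00] y [0.0428 0.9991 0.    ] z [ 9.991e-01 -4.280e-02  6.000e-04] jaw ang -0.0429 q6 1.448
  -> (500.5, -2.7, 24, -0.042): [0.0516, -0.0037, 0.0002, -0.0009] rows 2
```

Request:
{"name": "arm_command", "arguments": {
  "plan": [
    [0.03, -0.001, 0.0, 0.0, 0.07],
    [0.051, -0.001, 0.0, 0.0, 0.07],
    [0.051, -0.001, 0.0, 0.0, 0.07],
    [0.051, -0.001, 0.0, 0.0, 0.04],
    [0.051, -0.001, 0.0, 0.0, 0.03]
  ]
}}

```text
t: 10.75
tcp_pos: [0.5009, -0.0, 0.0253]
tcp_rot: [0.707, 0.015, 0.707, -0.015]
contact_force: [-7.9, 2.0, 25.6]
finger_gap: 0.0473
```

Request:
{"name": "arm_command", "arguments": {
  "plan": [
    [0.0, 0.0, 0.0, 0.0, 0.03],
    [-0.005, 0.0, 0.0, 0.0, 0.03],
    [-0.005, 0.003, 0.0, 0.0, 0.03],
    [-0.005, 0.003, 0.0, 0.0, 0.03],
    [0.0, 0.003, 0.0, 0.0, 0.03]
  ]
}}

```text
t: 11.17
tcp_pos: [0.5012, 0.0024, 0.0254]
tcp_rot: [0.708, 0.015, 0.706, -0.016]
contact_force: [-7.5, 2.6, 81.4]
finger_gap: 0.0461
```

Request:
{"name": "arm_command", "arguments": {
  "plan": [
    [0.001, 0.0, 0.0, 0.0, 0.03],
    [0.001, 0.0, 0.0, 0.0, 0.07],
    [0.0, 0.0, 0.0, 0.0, 0.07],
    [-0.03, 0.0, 0.0, 0.0, 0.07],
    [-0.07, 0.0, 0.0, 0.0, 0.07]
  ]
}}

```text
t: 11.58
tcp_pos: [0.4983, 0.0026, 0.0923]
tcp_rot: [0.705, 0.016, 0.709, -0.015]
contact_force: [1.1, 0.6, 0.2]
finger_gap: 0.0699
```

Request:
{"name": "arm_command", "arguments": {
  "plan": [
    [-0.03, 0.04, 0.0, 0.03, 0.06],
    [-0.03, 0.08, -0.01, 0.06, 0.05],
    [-0.03, 0.12, -0.02, 0.1, 0.04],
    [-0.03, 0.16, -0.02, 0.1, 0.04],
    [-0.03, 0.2, -0.02, 0.1, 0.04]
  ]
}}

```text
t: 12.0
tcp_pos: [0.4884, 0.2023, 0.1246]
tcp_rot: [0.705, 0.051, 0.705, -0.051]
contact_force: [1.2, 0.1, 0.3]
finger_gap: 0.0396
```

```bash
python3 - <<'E'
from h import *
d=cap("top","t13"); stackcover(d,.034); f=d["frame"].astype(float)
rb=(f[...,0]-f[...,2])
print(rb[240:251].mean(0)[276:340].round().astype(int).tolist())
seq([(477.,243.3,60,-.189),(477.,243.3,6,-.189)])
cv2.imwrite("pics/z13.png",cv2.resize(d["frame"][205:285,262:348,::-1],None,fx=9,fy=7,interpolation=cv2.INTER_CUBIC))
E
```

```text
c 500.6 -0.2  L 117.0 W 47.1 ang 1.529 px 305 245
[1, 0, 0, 1, 4, 14, 14, 14, 14, 14, 14, 14, 14, 14, 14, 14, 14, 14, 14, 14, 14, 14, 11, 13, 14, 12, 11, 14, 14, 10, 14, 15, 10, 13, 14, 11, 11, 14, 14, 14, 14, 14, 14, 14, 14, 14, 14, 14, 14, 14, 14, 14, 14, 15, 5, 0, 1, 2, 2, -5, -36, -43, -42, -42]
t 12.05 tcp [488.7 208.6 124.4] gap 0.0398 F [-1.8  3.4  0.7]
x [ 0.0011  0.0033 -1.    ] y [0.1401 0.9901 0.0034] z [ 9.901e-01 -1.401e-01  6.000e-04] jaw ang -0.1406 q6 1.955
  -> (477.0, 243.3, 60, -0.189): [0.0645, 0.0325, -0.0165, 0.0484] rows 2
  -> (477.0, 243.3, 6, -0.189): [0.054, -0.0002, 0.0, 0.0] rows 2
```

View pics/z13.png

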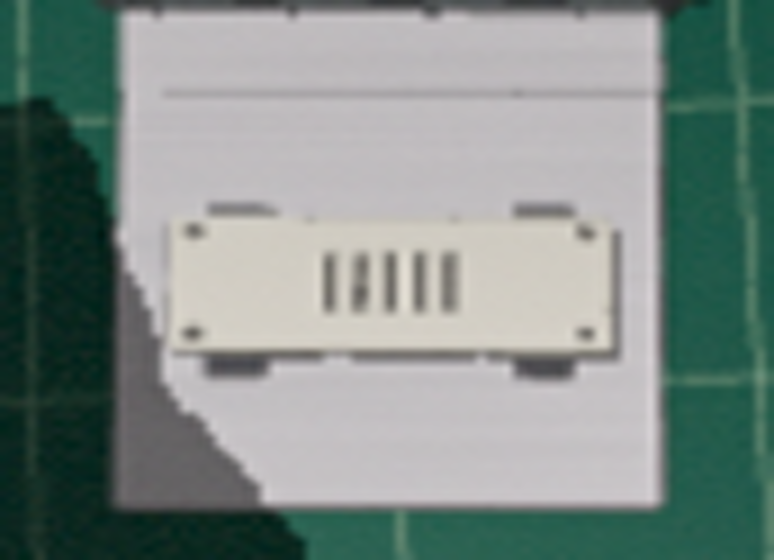

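Request:
{"name": "arm_command", "arguments": {
  "plan": [
    [0.03, 0.033, -0.016, 0.048, 0.04],
    [0.064, 0.035, -0.016, 0.048, 0.04],
    [0.064, 0.035, -0.016, 0.048, 0.04],
    [0.064, 0.035, -0.016, 0.048, 0.04]
  ]
}}

```text
t: 12.38
tcp_pos: [0.477, 0.2373, 0.0591]
tcp_rot: [0.702, 0.067, 0.705, -0.068]
contact_force: [0.2, -0.1, 0.5]
finger_gap: 0.0403
```

```bash
python3 - <<'E'
from h import *
tcpavg(3); w=cap("wrist"); sticks(w,.015,(0,480,0,640)); seq([(477.,243.5,6.5,-.189)])
E
```

```text
avg [478.6 237.1  60.9] sd [1.  0.1 1.1]
c 592.2 215.5  L 100.3 W 20.6 ang 1.512 px 530 255
c 476.9 243.8  L 98.8 W 15.6 ang 1.382 px 317 247
c 644.6 210.4  L 101.2 W 14.3 ang -1.535 px 629 248
c 537.6 236.3  L 98.2 W 18.1 ang 1.376 px 429 236
t 12.58 tcp [479.7 236.9  62.1] gap 0.0400 F [ 0.6  0.5 -0.4]
x [ 2.5e-03  6.0e-04 -1.0e+00] y [0.1921 0.9814 0.0011] z [ 0.9814 -0.1921  0.0024] jaw ang -0.1933 q6 2.066
  -> (477.0, 243.5, 6.5, -0.189): [0.0556, 0.0059, -0.004, -0.0043] rows 2
```

Request:
{"name": "arm_command", "arguments": {
  "plan": [
    [0.03, 0.005, -0.002, 0.0, 0.04],
    [0.054, 0.006, -0.002, 0.0, 0.04],
    [0.054, 0.006, -0.002, 0.0, 0.04],
    [0.054, 0.006, -0.002, 0.0, 0.01],
    [0.054, 0.006, -0.002, 0.0, 0.005]
  ]
}}

```text
t: 13.0
tcp_pos: [0.4786, 0.2437, 0.008]
tcp_rot: [0.704, 0.068, 0.703, -0.068]
contact_force: [0.8, 0.1, 0.0]
finger_gap: 0.0167
```

Request:
{"name": "arm_command", "arguments": {
  "plan": [
    [0.0, 0.0, 0.0, 0.0, 0.005],
    [0.0, 0.0, 0.0, 0.0, 0.005],
    [-0.03, 0.0, 0.0, 0.0, 0.005],
    [-0.07, 0.0, 0.0, 0.0, 0.005],
    [-0.1, 0.0, 0.0, 0.0, 0.005]
  ]
}}

```text
t: 13.42
tcp_pos: [0.4778, 0.2439, 0.1096]
tcp_rot: [0.704, 0.068, 0.703, -0.068]
contact_force: [0.2, 0.2, 0.4]
finger_gap: 0.0142
```

```bash
python3 - <<'E'
from h import *
w=cap("wrist","w14"); seq([(502.6,42,100,1.528)])
E
```

```text
t 13.47 tcp [480.3 244.8 115.1] gap 0.0143 F [2.3 0.3 5. ]
x [ 0.0095  0.0031 -0.9999] y [0.1907 0.9816 0.0049] z [ 0.9816 -0.1907  0.0088] jaw ang -0.1919 q6 2.078
  -> (502.6, 42, 100, 1.528): [0.0049, -0.0649, 0.0202, -0.5733] rows 5
  -> (502.6, 42, 100, 1.528): [0.0049, -0.0655, -0.0183, -0.5733] rows 5
  -> (502.6, 42, 100, 1.528): [0.0049, -0.0451, -0.0509, -0.5733] rows 5
```

View pics/w14.png

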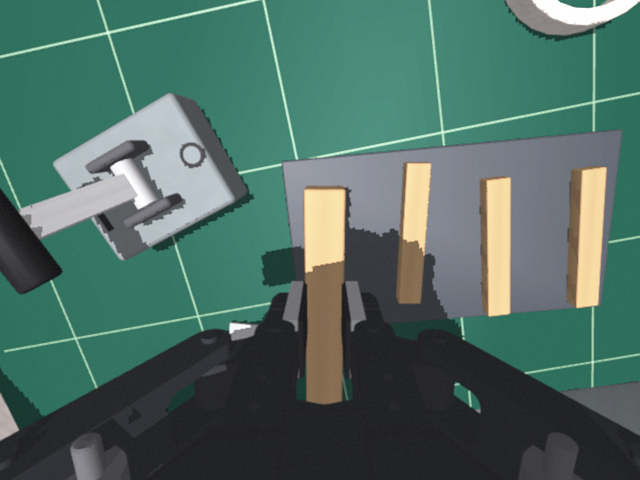

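Request:
{"name": "arm_command", "arguments": {
  "plan": [
    [0.005, -0.065, 0.02, -0.573, 0.005],
    [0.005, -0.065, 0.02, -0.573, 0.005],
    [0.005, -0.065, 0.02, -0.573, 0.005],
    [0.005, -0.065, 0.02, -0.573, 0.005],
    [0.005, -0.065, 0.02, -0.573, 0.005]
  ]
}}

```text
t: 13.88
tcp_pos: [0.4852, 0.1756, 0.1025]
tcp_rot: [0.695, -0.136, 0.693, 0.136]
contact_force: [0.0, 0.2, 0.3]
finger_gap: 0.0142
```

Request:
{"name": "arm_command", "arguments": {
  "plan": [
    [0.005, -0.065, -0.018, -0.573, 0.005],
    [0.005, -0.065, -0.018, -0.573, 0.005],
    [0.005, -0.065, -0.018, -0.573, 0.005],
    [0.005, -0.065, -0.018, -0.573, 0.005],
    [0.005, -0.065, -0.018, -0.573, 0.005]
  ]
}}

```text
t: 14.3
tcp_pos: [0.4927, 0.1085, 0.0973]
tcp_rot: [0.628, -0.327, 0.627, 0.326]
contact_force: [-0.3, -0.9, 0.3]
finger_gap: 0.0141
```

Request:
{"name": "arm_command", "arguments": {
  "plan": [
    [0.005, -0.045, -0.051, -0.573, 0.005],
    [0.005, -0.045, -0.051, -0.573, 0.005],
    [0.005, -0.045, -0.051, -0.573, 0.005],
    [0.005, -0.045, -0.051, -0.573, 0.005],
    [0.005, -0.045, -0.051, -0.573, 0.005]
  ]
}}

```text
t: 14.72
tcp_pos: [0.4998, 0.0407, 0.0923]
tcp_rot: [0.51, -0.491, 0.509, 0.49]
contact_force: [0.8, -1.1, -0.1]
finger_gap: 0.0145
```

```bash
python3 - <<'E'
from h import *
tcpavg(5); w=cap("wrist","w15"); seq([(502.6,42,38,1.528)])
E
```

```text
avg [499.7  41.3  92.1] sd [0.1 0.3 0.2]
t 15.02 tcp [499.5  41.7  91.7] gap 0.0142 F [ 0.1 -0.1 -0.8]
x [ 6.e-04 -1.e-04 -1.e+00] y [-9.989e-01  4.610e-02 -6.000e-04] z [ 0.0461  0.9989 -0.    ] jaw ang 1.5246 q6 -0.038
  -> (502.6, 42, 38, 1.528): [0.0537, -0.003, 0.0005, -0.0034] rows 2
```

View pics/w15.png

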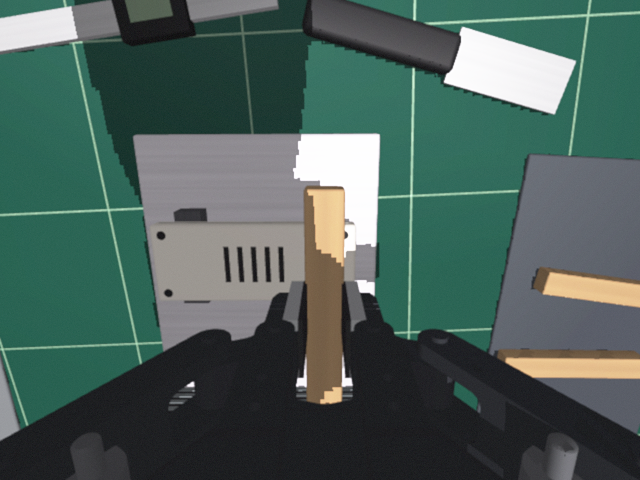

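Request:
{"name": "arm_command", "arguments": {
  "plan": [
    [0.03, -0.003, 0.0005, -0.003, 0.005],
    [0.047, -0.003, 0.0005, -0.003, 0.005],
    [0.051, -0.003, 0.0005, -0.003, 0.005],
    [0.052, -0.003, 0.0005, -0.003, 0.005],
    [0.052, -0.003, 0.0005, -0.003, 0.005]
  ]
}}

```text
t: 15.43
tcp_pos: [0.5022, 0.0421, 0.0395]
tcp_rot: [0.51, -0.489, 0.51, 0.49]
contact_force: [-0.1, 0.4, 0.8]
finger_gap: 0.0143
```

```bash
python3 - <<'E'
from h import *
tcpavg(2); s=cap("side"); st()
cv2.imwrite("pics/s16.png",cv2.resize(s["frame"][220:310,260:380,::-1],None,fx=6,fy=6))
E
```

```text
avg [502.4  42.1  39.6] sd [0.2 0.  0.1]
t 15.58 tcp [502.7  42.   39.7] gap 0.0141 F [-0.3  0.2  0. ]
x [ 6.e-04 -1.e-04 -1.e+00] y [-9.991e-01  4.140e-02 -6.000e-04] z [ 0.0414  0.9991 -0.    ] jaw ang 1.5294 q6 -0.042
```

View pics/s16.png

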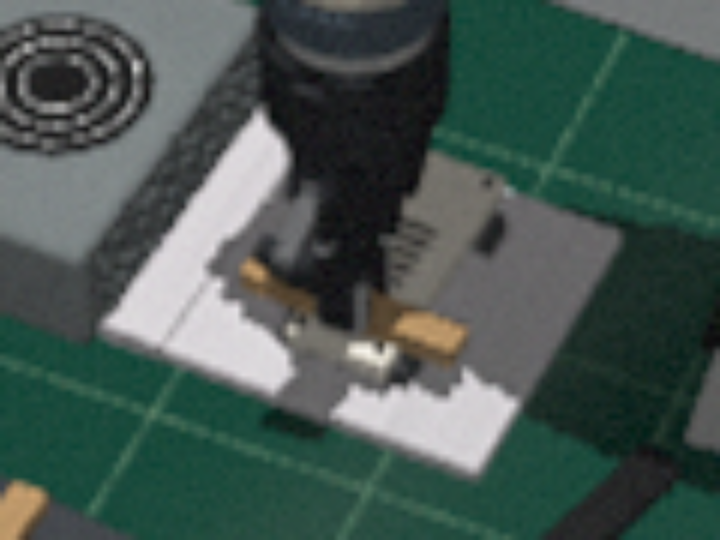

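Down 1.5 mm and release, then back for the next stick.

Request:
{"name": "arm_command", "arguments": {
  "plan": [
    [0.001, 0.0, 0.0, 0.0, 0.005],
    [0.0015, 0.0, 0.0, 0.0, 0.005],
    [0.0015, 0.0, 0.0, 0.0, 0.005]
  ]
}}

```text
t: 15.83
tcp_pos: [0.5028, 0.042, 0.0392]
tcp_rot: [0.511, -0.49, 0.51, 0.489]
contact_force: [-3.7, 0.7, 15.0]
finger_gap: 0.0139
```

Request:
{"name": "arm_command", "arguments": {
  "plan": [
    [0.0, 0.0, 0.0, 0.0, 0.02],
    [0.0, 0.0, 0.0, 0.0, 0.035],
    [0.0, 0.0, 0.0, 0.0, 0.035],
    [-0.02, 0.0, 0.0, 0.0, 0.035],
    [-0.05, 0.0, 0.0, 0.0, 0.035]
  ]
}}

```text
t: 16.25
tcp_pos: [0.5007, 0.042, 0.086]
tcp_rot: [0.509, -0.488, 0.511, 0.491]
contact_force: [1.0, 0.3, -0.2]
finger_gap: 0.0351
```

```bash
python3 - <<'E'
from h import *
seq([(537.5,236,90,2.948)])
E
```

```text
t 16.25 tcp [500.7  42.   86. ] gap 0.0351 F [ 1.   0.3 -0.2]
x [-5.6e-03  5.0e-04 -1.0e+00] y [-0.9991  0.041   0.0056] z [4.100e-02 9.992e-01 2.000e-04] jaw ang 1.5298 q6 -0.042
  -> (537.5, 236, 90, 2.948): [-0.0014, -0.0096, 0.0651, -0.4727] rows 4
  -> (537.5, 236, 90, 2.948): [-0.0014, -0.0382, 0.0536, -0.4727] rows 4
  -> (537.5, 236, 90, 2.948): [-0.0013, -0.0584, 0.0303, -0.4727] rows 4
```

Request:
{"name": "arm_command", "arguments": {
  "plan": [
    [-0.015, -0.01, 0.065, -0.473, 0.035],
    [-0.015, -0.01, 0.065, -0.473, 0.035],
    [-0.015, -0.01, 0.065, -0.473, 0.035],
    [-0.015, -0.01, 0.065, -0.473, 0.035]
  ]
}}

```text
t: 16.58
tcp_pos: [0.5155, 0.1078, 0.1031]
tcp_rot: [-0.379, 0.597, -0.378, -0.597]
contact_force: [-0.0, -0.8, -0.1]
finger_gap: 0.0348
```

Request:
{"name": "arm_command", "arguments": {
  "plan": [
    [-0.001, -0.038, 0.054, -0.473, 0.035],
    [-0.001, -0.038, 0.054, -0.473, 0.035],
    [-0.001, -0.038, 0.054, -0.473, 0.035],
    [-0.001, -0.038, 0.054, -0.473, 0.035]
  ]
}}

```text
t: 16.92
tcp_pos: [0.527, 0.1728, 0.1034]
tcp_rot: [0.228, -0.669, 0.228, 0.669]
contact_force: [0.2, -1.2, -0.1]
finger_gap: 0.0348
```

Request:
{"name": "arm_command", "arguments": {
  "plan": [
    [0.012, -0.058, 0.03, -0.473, 0.04],
    [0.012, -0.058, 0.03, -0.473, 0.04],
    [0.012, -0.058, 0.03, -0.473, 0.04],
    [0.012, -0.058, 0.03, -0.473, 0.04],
    [0.012, -0.058, 0.03, -0.473, 0.04]
  ]
}}

```text
t: 17.33
tcp_pos: [0.5389, 0.2361, 0.0912]
tcp_rot: [0.066, -0.704, 0.066, 0.704]
contact_force: [-0.2, -0.1, -0.5]
finger_gap: 0.04
```

```bash
python3 - <<'E'
from h import *
w=cap("wrist","w17"); tcpavg(4); sticks(w,.015,(0,480,0,640)); d=cap("top","t17"); stackcover(d,.034);sticks(d,.046,(215,280,272,340)); seq([(537.5,236,7,2.948)])
E
```

```text
avg [539.1 235.5  91.7] sd [0.1 0.2 0.2]
c 536.1 219.6  L 69.8 W 15.2 ang 1.373 px 321 220
c 647.2 207.9  L 98.9 W 14.1 ang -1.530 px 142 228
c 593.9 213.5  L 98.8 W 18.0 ang 1.513 px 232 227
c 503.4 -0.4  L 117.0 W 101.6 ang 1.529 px 301 244
c 502.7 41.7  L 95.9 W 15.2 ang -0.059 px 287 244
t 17.63 tcp [539.2 235.3  91.9] gap 0.0400 F [-0.6 -0.5 -0. ]
x [ 1.e-04  0.e+00 -1.e+00] y [-0.1937 -0.9811 -0.    ] z [-9.811e-01  1.937e-01 -1.000e-04] jaw ang 2.9467 q6 -1.107
  -> (537.5, 236, 7, 2.948): [0.0849, -0.0003, 0.0018, -0.0013] rows 3
```

View pics/t17.png

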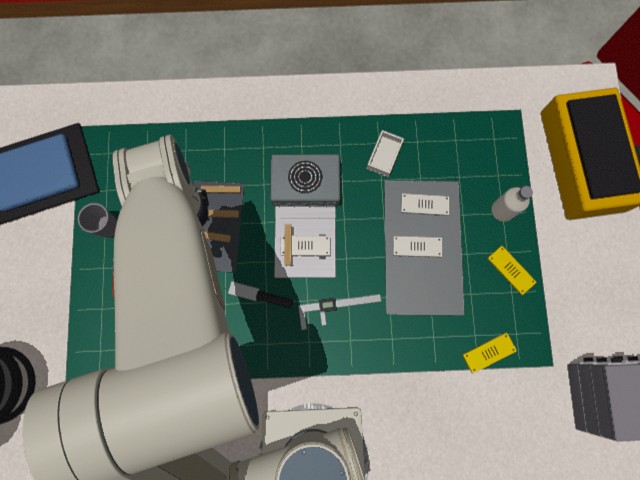

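View pics/w17.png

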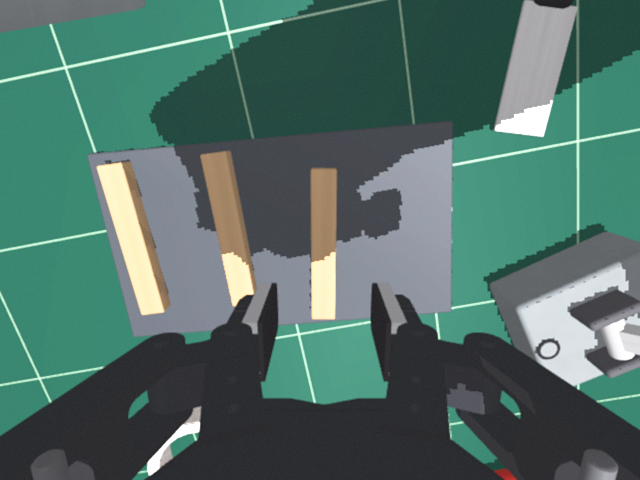

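Request:
{"name": "arm_command", "arguments": {
  "plan": [
    [0.03, 0.0, 0.002, 0.0, 0.04],
    [0.065, 0.0, 0.002, 0.0, 0.04],
    [0.084, 0.0, 0.002, 0.0, 0.04],
    [0.085, 0.0, 0.002, 0.0, 0.02],
    [0.085, 0.0, 0.002, 0.0, 0.005]
  ]
}}

```text
t: 18.05
tcp_pos: [0.5369, 0.2357, 0.0065]
tcp_rot: [0.068, -0.703, 0.069, 0.704]
contact_force: [-0.1, 0.1, -0.3]
finger_gap: 0.0166
```

Request:
{"name": "arm_command", "arguments": {
  "plan": [
    [0.0, 0.0, 0.0, 0.0, 0.005],
    [0.0, 0.0, 0.0, 0.0, 0.005],
    [-0.02, 0.0, 0.0, 0.0, 0.005],
    [-0.06, 0.0, 0.0, 0.0, 0.005],
    [-0.09, 0.0, 0.0, 0.0, 0.005]
  ]
}}

```text
t: 18.47
tcp_pos: [0.5374, 0.2361, 0.0999]
tcp_rot: [-0.068, 0.704, -0.068, -0.703]
contact_force: [0.8, 0.3, -0.6]
finger_gap: 0.0142
```

```bash
python3 - <<'E'
from h import *
w=cap("wrist","w18"); seq([(499,-42,90,1.529)])
E
```

```text
t 18.52 tcp [540.  236.9 106. ] gap 0.0140 F [ 1.5 -0.2  5.3]
x [ 0.0099  0.0028 -0.9999] y [-0.1914 -0.9815 -0.0047] z [-0.9815  0.1915 -0.0092] jaw ang 2.9489 q6 -1.107
  -> (499, -42, 90, 1.529): [0.0049, 0.0939, -0.0043, 0.4733] rows 4
  -> (499, -42, 90, 1.529): [0.005, 0.0816, -0.0467, 0.4733] rows 4
  -> (499, -42, 90, 1.529): [0.0049, 0.0514, -0.0787, 0.4733] rows 4
```

View pics/w18.png

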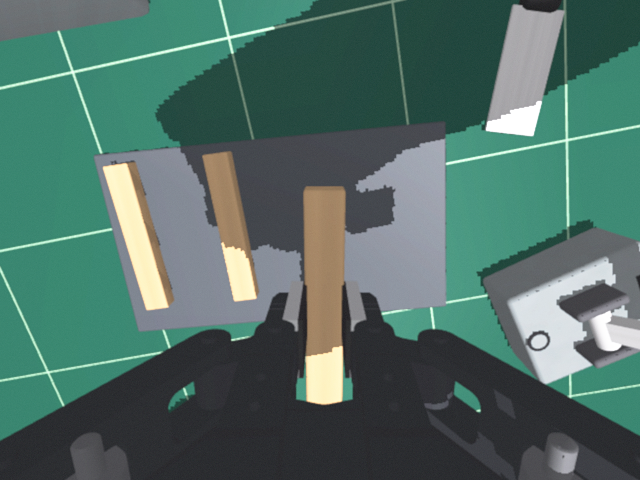

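Request:
{"name": "arm_command", "arguments": {
  "plan": [
    [0.0, 0.094, -0.004, 0.473, 0.005],
    [0.0, 0.094, -0.004, 0.473, 0.005],
    [0.0, 0.094, -0.004, 0.473, 0.005],
    [0.0, 0.094, -0.004, 0.473, 0.005]
  ]
}}

```text
t: 18.85
tcp_pos: [0.5231, 0.1404, 0.0983]
tcp_rot: [-0.234, 0.668, -0.234, -0.666]
contact_force: [0.6, 0.3, -0.7]
finger_gap: 0.0143
```

Request:
{"name": "arm_command", "arguments": {
  "plan": [
    [0.0, 0.082, -0.047, 0.473, 0.005],
    [0.0, 0.082, -0.047, 0.473, 0.005],
    [0.0, 0.082, -0.047, 0.473, 0.005],
    [0.0, 0.082, -0.047, 0.473, 0.005]
  ]
}}

```text
t: 19.18
tcp_pos: [0.5095, 0.0467, 0.0981]
tcp_rot: [-0.384, 0.594, -0.384, -0.593]
contact_force: [1.5, 0.6, 0.3]
finger_gap: 0.0141
```

Request:
{"name": "arm_command", "arguments": {
  "plan": [
    [0.0, 0.051, -0.079, 0.473, 0.005],
    [0.0, 0.051, -0.079, 0.473, 0.005],
    [0.0, 0.051, -0.079, 0.473, 0.005],
    [0.0, 0.051, -0.079, 0.473, 0.005],
    [0.0, 0.051, -0.079, 0.473, 0.005]
  ]
}}

```text
t: 19.6
tcp_pos: [0.4966, -0.0448, 0.0979]
tcp_rot: [0.512, -0.489, 0.511, 0.487]
contact_force: [-1.0, -0.6, -0.3]
finger_gap: 0.0141
```

```bash
python3 - <<'E'
from h import *
tcpavg(5); seq([(499,-42,39.5,1.529)])
E
```

```text
avg [496.5 -43.8  97.5] sd [0.1 0.6 0.3]
t 19.85 tcp [496.4 -43.1  97.1] gap 0.0142 F [-0.8 -0.4  0.8]
x [ 6.e-04 -1.e-04 -1.e+00] y [-9.993e-01  3.750e-02 -6.000e-04] z [ 3.750e-02  9.993e-01 -1.000e-04] jaw ang 1.5333 q6 -0.218
  -> (499, -42, 39.5, 1.529): [0.0576, -0.0025, 0.0012, 0.0043] rows 2
```

Request:
{"name": "arm_command", "arguments": {
  "plan": [
    [0.03, -0.0025, 0.001, 0.004, 0.005],
    [0.05, -0.0025, 0.001, 0.004, 0.005],
    [0.056, -0.0025, 0.001, 0.004, 0.005],
    [0.057, -0.0025, 0.001, 0.004, 0.005],
    [0.057, -0.0025, 0.001, 0.004, 0.005]
  ]
}}

```text
t: 20.27
tcp_pos: [0.4989, -0.0425, 0.0401]
tcp_rot: [0.511, -0.489, 0.511, 0.489]
contact_force: [-0.7, 0.3, 0.9]
finger_gap: 0.0142
```

Request:
{"name": "arm_command", "arguments": {
  "plan": [
    [0.0005, 0.0, 0.0, 0.0, 0.005],
    [0.001, 0.0, 0.0, 0.0, 0.005],
    [0.001, 0.0, 0.0, 0.0, 0.005]
  ]
}}

```text
t: 20.52
tcp_pos: [0.4993, -0.0429, 0.0396]
tcp_rot: [0.511, -0.489, 0.511, 0.488]
contact_force: [-0.1, 0.1, 0.0]
finger_gap: 0.0142
```

Request:
{"name": "arm_command", "arguments": {
  "plan": [
    [0.0006, 0.0, 0.0, 0.0, 0.005],
    [0.0012, 0.0, 0.0, 0.0, 0.005],
    [0.0012, 0.0, 0.0, 0.0, 0.005]
  ]
}}

```text
t: 20.77
tcp_pos: [0.4989, -0.0428, 0.0378]
tcp_rot: [0.511, -0.489, 0.511, 0.489]
contact_force: [-0.4, -0.4, 1.6]
finger_gap: 0.0143
```

Just touching. Release, lift, then go for cover B.

Request:
{"name": "arm_command", "arguments": {
  "plan": [
    [0.0, 0.0, 0.0, 0.0, 0.02],
    [0.0, 0.0, 0.0, 0.0, 0.035],
    [0.0, 0.0, 0.0, 0.0, 0.035],
    [-0.02, 0.0, 0.0, 0.0, 0.035],
    [-0.05, 0.0, 0.0, 0.0, 0.035]
  ]
}}

```text
t: 21.18
tcp_pos: [0.4971, -0.0424, 0.0859]
tcp_rot: [0.51, -0.487, 0.512, 0.49]
contact_force: [0.7, 0.3, -0.0]
finger_gap: 0.0348
```

```bash
python3 - <<'E'
from h import *
seq([(491.5,-277.1,70,-.072)])
E
```

```text
t 21.18 tcp [497.1 -42.4  85.9] gap 0.0348 F [ 0.7  0.3 -0. ]
x [-0.0053  0.0013 -1.    ] y [-0.999   0.0449  0.0053] z [0.0449 0.999  0.0011] jaw ang 1.5259 q6 -0.209
  -> (491.5, -277.1, 70, -0.072): [0.0052, -0.0017, -0.0782, 0.5326] rows 5
  -> (491.5, -277.1, 70, -0.072): [0.0052, -0.0412, -0.0666, 0.5326] rows 5
  -> (491.5, -277.1, 70, -0.072): [0.0052, -0.0693, -0.0364, 0.5326] rows 5
```

Request:
{"name": "arm_command", "arguments": {
  "plan": [
    [-0.01, -0.002, -0.078, 0.533, 0.035],
    [-0.01, -0.002, -0.078, 0.533, 0.035],
    [-0.01, -0.002, -0.078, 0.533, 0.035],
    [-0.01, -0.002, -0.078, 0.533, 0.05],
    [-0.01, -0.002, -0.078, 0.533, 0.07]
  ]
}}

```text
t: 21.6
tcp_pos: [0.4972, -0.1216, 0.0976]
tcp_rot: [0.623, -0.334, 0.623, 0.334]
contact_force: [0.4, 0.6, -0.8]
finger_gap: 0.0581
```

Request:
{"name": "arm_command", "arguments": {
  "plan": [
    [0.005, -0.041, -0.067, 0.533, 0.075],
    [0.005, -0.041, -0.067, 0.533, 0.075],
    [0.005, -0.041, -0.067, 0.533, 0.075],
    [0.005, -0.041, -0.067, 0.533, 0.075],
    [0.005, -0.041, -0.067, 0.533, 0.075]
  ]
}}

```text
t: 22.02
tcp_pos: [0.4948, -0.2001, 0.0923]
tcp_rot: [0.689, -0.158, 0.689, 0.158]
contact_force: [-0.1, -0.2, -0.3]
finger_gap: 0.0751
```

Request:
{"name": "arm_command", "arguments": {
  "plan": [
    [0.02, -0.069, -0.036, 0.533, 0.075],
    [0.02, -0.069, -0.036, 0.533, 0.075],
    [0.02, -0.069, -0.036, 0.533, 0.075],
    [0.02, -0.069, -0.036, 0.533, 0.075],
    [0.02, -0.069, -0.036, 0.533, 0.075]
  ]
}}

```text
t: 22.43
tcp_pos: [0.493, -0.2778, 0.072]
tcp_rot: [0.706, 0.029, 0.707, -0.029]
contact_force: [0.9, -0.8, -0.1]
finger_gap: 0.075
```

```bash
python3 - <<'E'
from h import *
d=cap("top","t20"); tcpavg(4); w=cap("wrist","w20"); sticks(d,.046,(215,280,272,340)); covers(d); print(proj(w,[(.4915,-.2771,.015)])); sticks(d); seq([(491.5,-277.1,5,-.072)])
E
```

```text
avg [ 493.3 -277.2   72.4] sd [0.1 0.2 0.2]
c 499.1 -43.9  L 95.8 W 14.5 ang -0.043 px 322 244
c 516.0 39.8  L 69.2 W 14.5 ang -0.030 px 287 238
c 601.5 -277.1  L 61.5 W 41.6 ang 1.529 px 411 200
[[321.08282012 259.01701219]]
c 558.5 204.0  L 99.8 W 17.8 ang 1.529 px 221 227
c 658.4 208.3  L 100.9 W 15.8 ang 1.529 px 220 189
t 22.73 tcp [ 493.5 -277.    72.6] gap 0.0749 F [-0.1  0.  -0.3]
x [ 0. -0. -1.] y [ 0.0713  0.9975 -0.    ] z [ 9.975e-01 -7.130e-02  1.000e-04] jaw ang -0.0713 q6 0.982
  -> (491.5, -277.1, 5, -0.072): [0.0676, -0.0003, -0.002, 0.0007] rows 2
```

View pics/w20.png

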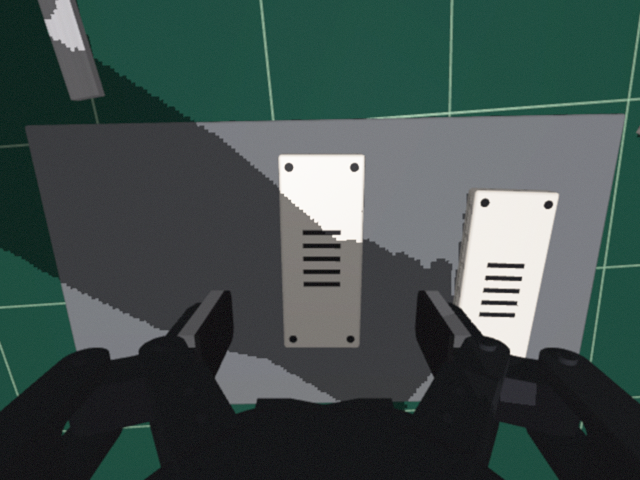

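View pics/t20.png

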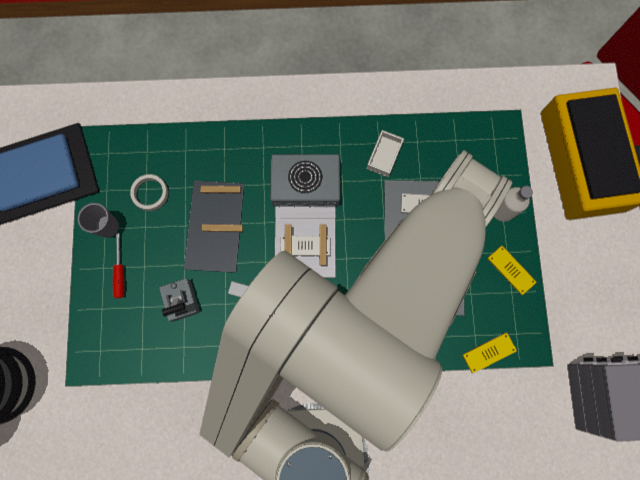

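Request:
{"name": "arm_command", "arguments": {
  "plan": [
    [0.03, 0.0, -0.002, 0.0, 0.075],
    [0.055, 0.0, -0.002, 0.0, 0.075],
    [0.067, 0.0, -0.002, 0.0, 0.075],
    [0.0675, 0.0, -0.002, 0.0, 0.075]
  ]
}}

```text
t: 23.07
tcp_pos: [0.4901, -0.2758, 0.0026]
tcp_rot: [0.705, 0.026, 0.708, -0.024]
contact_force: [-1.7, 0.3, -0.1]
finger_gap: 0.075
```

Request:
{"name": "arm_command", "arguments": {
  "plan": [
    [0.0, 0.0, 0.0, 0.0, 0.03],
    [0.0, 0.0, 0.0, 0.0, 0.03],
    [0.0, 0.0, 0.0, 0.0, 0.03],
    [0.0, 0.0, 0.0, 0.0, 0.03]
  ]
}}

```text
t: 23.4
tcp_pos: [0.4922, -0.2775, 0.0066]
tcp_rot: [0.707, 0.025, 0.706, -0.026]
contact_force: [-0.4, 0.9, 5.7]
finger_gap: 0.0464
```

Request:
{"name": "arm_command", "arguments": {
  "plan": [
    [-0.02, 0.0, 0.0, 0.0, 0.03],
    [-0.05, 0.0, 0.0, 0.0, 0.03],
    [-0.08, 0.0, 0.0, 0.0, 0.03],
    [-0.1, 0.0, 0.0, 0.0, 0.03],
    [-0.1, 0.0, 0.0, 0.0, 0.03]
  ]
}}

```text
t: 23.82
tcp_pos: [0.4933, -0.2784, 0.1103]
tcp_rot: [0.709, 0.024, 0.704, -0.027]
contact_force: [0.7, -0.8, -0.2]
finger_gap: 0.0468
```

```bash
python3 - <<'E'
from h import *
tcpavg(3); w=cap("wrist","w21"); seq([(500.8,0,105,-.042)])
E
```

```text
avg [ 492.3 -277.6  107.4] sd [0.8 0.6 2. ]
t 24.02 tcp [ 491.  -276.7  104.4] gap 0.0461 F [ 0.4 -0.  -1. ]
x [-7.e-04  6.e-04 -1.e+00] y [7.290e-02 9.973e-01 5.000e-04] z [ 9.973e-01 -7.290e-02 -8.000e-04] jaw ang -0.0729 q6 0.982
  -> (500.8, 0, 105, -0.042): [-0.0002, 0.1383, -0.0052, -0.0155] rows 4
  -> (500.8, 0, 105, -0.042): [-0.0002, 0.1384, -0.0031, -0.0155] rows 4
```

View pics/w21.png

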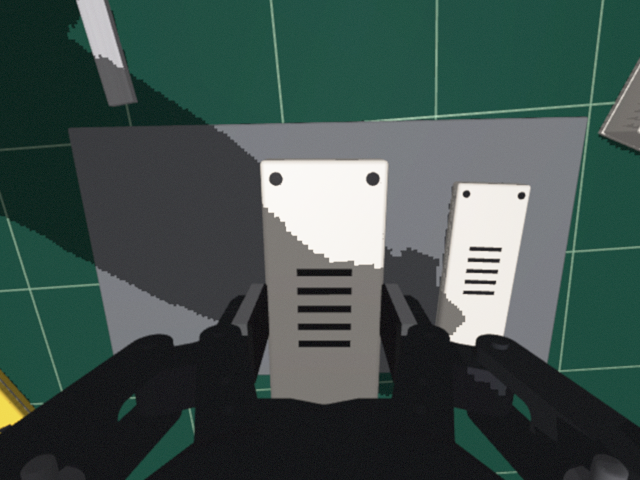

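Request:
{"name": "arm_command", "arguments": {
  "plan": [
    [0.0, 0.138, -0.005, -0.016, 0.03],
    [0.0, 0.138, -0.005, -0.016, 0.03],
    [0.0, 0.138, -0.005, -0.016, 0.03],
    [0.0, 0.138, -0.005, -0.016, 0.03]
  ]
}}

```text
t: 24.35
tcp_pos: [0.495, -0.1344, 0.1038]
tcp_rot: [0.706, 0.02, 0.708, -0.018]
contact_force: [1.2, 0.5, -2.0]
finger_gap: 0.0462
```

Request:
{"name": "arm_command", "arguments": {
  "plan": [
    [0.0, 0.138, -0.003, -0.016, 0.03],
    [0.0, 0.138, -0.003, -0.016, 0.03],
    [0.0, 0.138, -0.003, -0.016, 0.03],
    [0.0, 0.138, -0.003, -0.016, 0.03],
    [0.0, 0.138, -0.003, -0.016, 0.03]
  ]
}}

```text
t: 24.77
tcp_pos: [0.5006, 0.0021, 0.1041]
tcp_rot: [0.706, 0.013, 0.708, -0.013]
contact_force: [0.1, -0.3, -1.0]
finger_gap: 0.046
```

```bash
python3 - <<'E'
from h import *
tcpavg(5); w=cap("wrist","w22"); seq([(500.8,0,52,-.042)])
E
```

```text
avg [ 5.010e+02 -5.000e-01  1.044e+02] sd [0.3 1.4 0.2]
t 25.07 tcp [501.4  -2.1 104.8] gap 0.0462 F [0.1 0.5 0.2]
x [-5.e-04 -0.e+00 -1.e+00] y [ 4.260e-02  9.991e-01 -1.000e-04] z [ 9.991e-01 -4.260e-02 -5.000e-04] jaw ang -0.0426 q6 1.442
  -> (500.8, 0, 52, -0.042): [0.0528, 0.0021, -0.0007, -0.0006] rows 2
```

View pics/w22.png

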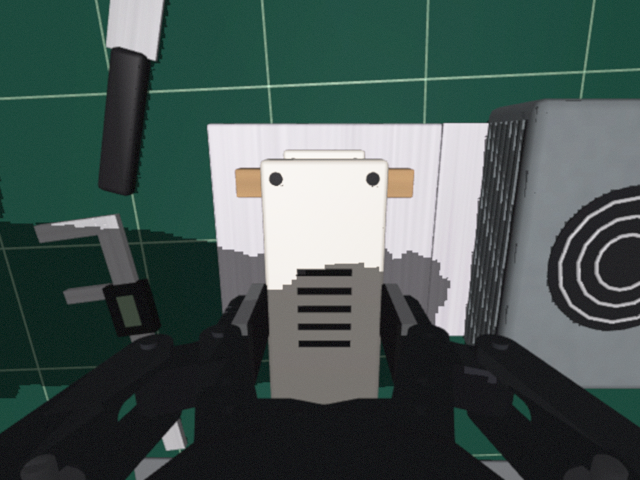

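Request:
{"name": "arm_command", "arguments": {
  "plan": [
    [0.03, 0.002, -0.0005, 0.0, 0.03],
    [0.048, 0.002, -0.0005, 0.0, 0.03],
    [0.053, 0.002, -0.0005, 0.0, 0.03],
    [0.053, 0.002, -0.0005, 0.0, 0.03],
    [0.053, 0.002, -0.0005, 0.0, 0.03]
  ]
}}

```text
t: 25.48
tcp_pos: [0.5013, 0.0003, 0.0525]
tcp_rot: [0.707, 0.015, 0.707, -0.015]
contact_force: [-0.6, -0.4, -0.3]
finger_gap: 0.0461
```

```bash
python3 - <<'E'
from h import *
tcpavg(5); s=cap("side","s23");  seq([(500.8,0,50,-.042)])
cv2.imwrite("pics/s23.png",cv2.resize(s["frame"][220:310,260:380,::-1],None,fx=6,fy=6))
E
```

```text
avg [501.5   0.6  52.9] sd [0.1 0.2 0.2]
t 25.78 tcp [501.3   0.9  52.7] gap 0.0463 F [-0.2  0.3 -0.4]
x [ 1.1e-03 -1.0e-04 -1.0e+00] y [ 4.100e-02  9.992e-01 -1.000e-04] z [ 0.9992 -0.041   0.0011] jaw ang -0.0410 q6 1.446
  -> (500.8, 0, 50, -0.042): [0.0027, -0.0009, -0.0005, 0.001] rows 1
```

View pics/s23.png

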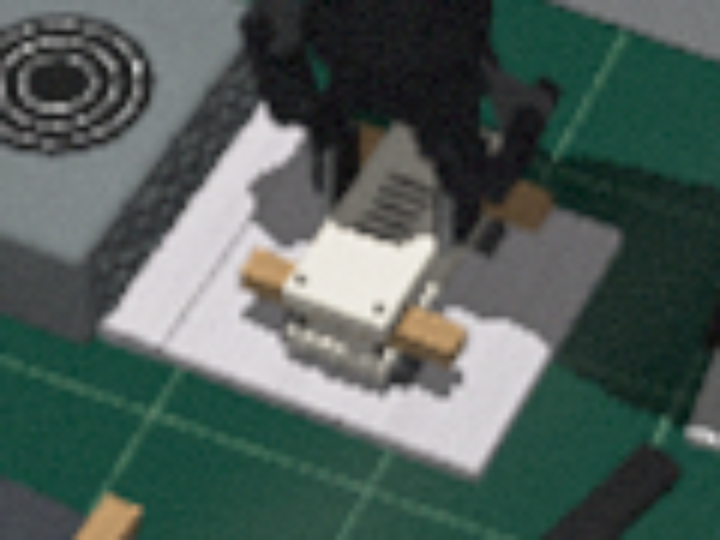

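Request:
{"name": "arm_command", "arguments": {
  "plan": [
    [0.0015, -0.001, 0.0, 0.0, 0.03],
    [0.002, -0.001, 0.0, 0.0, 0.03],
    [0.002, -0.001, 0.0, 0.0, 0.03]
  ]
}}

```text
t: 26.03
tcp_pos: [0.5008, -0.0, 0.05]
tcp_rot: [0.707, 0.015, 0.707, -0.015]
contact_force: [-0.2, 0.5, -0.5]
finger_gap: 0.0461
```

Request:
{"name": "arm_command", "arguments": {
  "plan": [
    [0.0005, 0.0, 0.0, 0.0, 0.03],
    [0.001, 0.0, 0.0, 0.0, 0.03],
    [0.001, 0.0, 0.0, 0.0, 0.03]
  ]
}}

```text
t: 26.28
tcp_pos: [0.501, -0.0, 0.0496]
tcp_rot: [0.707, 0.014, 0.707, -0.015]
contact_force: [-1.9, 0.6, 6.6]
finger_gap: 0.0462
```

Request:
{"name": "arm_command", "arguments": {
  "plan": [
    [0.0, 0.0, 0.0, 0.0, 0.06],
    [0.0, 0.0, 0.0, 0.0, 0.065],
    [-0.002, 0.0, 0.0, 0.0, 0.065],
    [-0.03, 0.0, 0.0, 0.0, 0.065],
    [-0.06, 0.0, 0.0, 0.0, 0.065]
  ]
}}

```text
t: 26.7
tcp_pos: [0.4997, 0.0002, 0.1085]
tcp_rot: [0.706, 0.015, 0.708, -0.014]
contact_force: [1.0, -0.2, 0.2]
finger_gap: 0.0646
```

Request:
{"name": "arm_command", "arguments": {
  "plan": [
    [-0.01, 0.04, 0.01, 0.0, 0.05],
    [-0.01, 0.08, 0.025, 0.0, 0.04],
    [-0.01, 0.12, 0.04, 0.0, 0.04],
    [-0.01, 0.16, 0.055, 0.0, 0.04],
    [-0.01, 0.19, 0.065, 0.0, 0.04]
  ]
}}

```text
t: 27.12
tcp_pos: [0.5745, 0.1896, 0.1193]
tcp_rot: [0.707, 0.015, 0.707, -0.014]
contact_force: [-0.3, -0.3, -0.2]
finger_gap: 0.0402
```

```bash
python3 - <<'E'
from h import *
d=cap("top","t24"); stackcover(d,.058); sticks(d,.046,(215,280,272,340))
w=cap("wrist","w24"); tcpavg(4); w=cap("wrist","w24"); sticks(w,.015,(0,480,0,640)); seq([(558.5,204,60,-.042)])
cv2.imwrite("pics/z24.png",cv2.resize(d["frame"][205:285,262:348,::-1],None,fx=9,fy=7,interpolation=cv2.INTER_CUBIC))
E
```

```text
c 498.6 0.6  L 117.2 W 99.7 ang 1.529 px 306 242
c 463.5 -41.1  L 24.3 W 12.0 ang -0.043 px 322 259
c 467.0 43.8  L 24.4 W 14.4 ang -0.032 px 287 259
avg [573.7 188.5 118.6] sd [0.6 1.8 0.2]
c 450.6 20.1  L 35.4 W 17.9 ang 0.779 px 186 434
c 558.5 205.4  L 99.1 W 15.7 ang 1.504 px 305 211
c 655.6 209.3  L 98.1 W 17.6 ang 1.517 px 435 191
t 27.47 tcp [573.3 186.2 119.1] gap 0.0401 F [ 0.1  0.2 -0.5]
x [-5.e-04 -2.e-04 -1.e+00] y [ 4.200e-02  9.991e-01 -3.000e-04] z [ 9.991e-01 -4.200e-02 -4.000e-04] jaw ang -0.0420 q6 1.788
  -> (558.5, 204, 60, -0.042): [0.0591, 0.0172, -0.0155, -0.0] rows 2
```

View pics/w24.png

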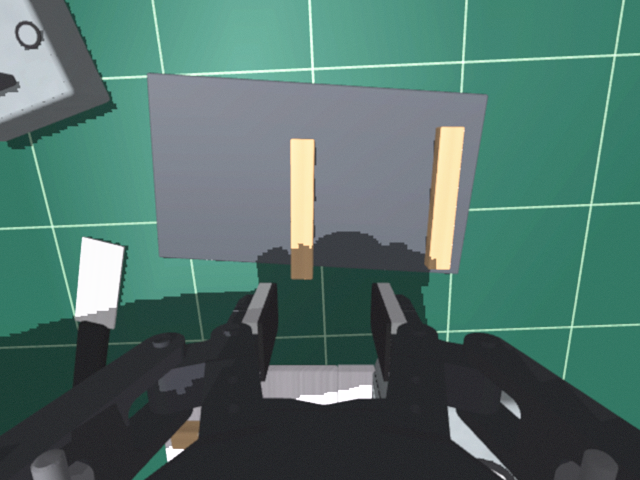

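View pics/z24.png

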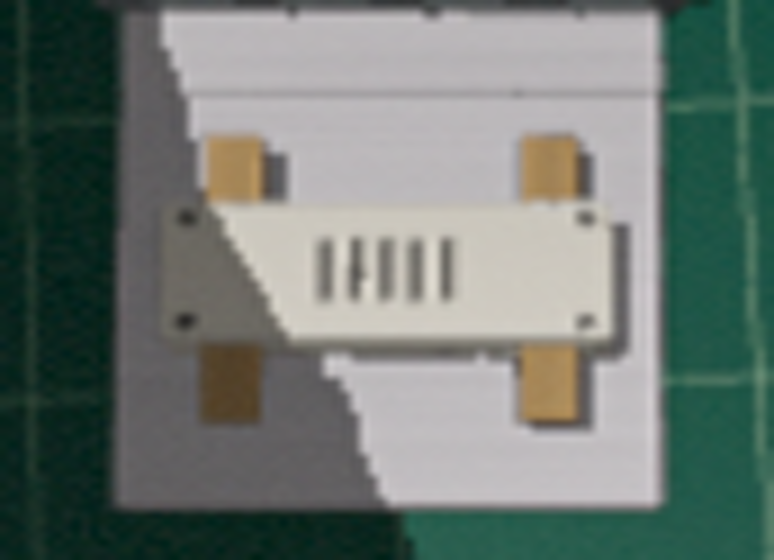

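Request:
{"name": "arm_command", "arguments": {
  "plan": [
    [0.02, 0.018, -0.0155, 0.01, 0.04],
    [0.05, 0.018, -0.0155, 0.01, 0.04],
    [0.059, 0.018, -0.0155, 0.01, 0.04],
    [0.059, 0.018, -0.0155, 0.01, 0.04],
    [0.059, 0.018, -0.0155, 0.01, 0.04]
  ]
}}

```text
t: 27.88
tcp_pos: [0.5592, 0.2048, 0.0606]
tcp_rot: [0.707, 0.018, 0.707, -0.019]
contact_force: [0.2, 0.4, 0.4]
finger_gap: 0.0398
```

```bash
python3 - <<'E'
from h import *
tcpavg(4); w=cap("wrist","w25"); sticks(w,.015,(0,480,0,640)); seq([(558.5,205,7,-.05)])
E
```

```text
avg [559.8 205.2  61.3] sd [0.3 0.2 0.4]
c 558.1 206.2  L 99.0 W 15.5 ang 1.506 px 320 258
c 655.0 209.4  L 98.6 W 20.1 ang 1.523 px 498 241
t 28.13 tcp [559.7 205.6  61.3] gap 0.0400 F [-0.  -0.5 -0.1]
x [ 1.9e-03  4.0e-04 -1.0e+00] y [5.150e-02 9.987e-01 5.000e-04] z [ 0.9987 -0.0515  0.0018] jaw ang -0.0515 q6 1.834
  -> (558.5, 205, 7, -0.05): [0.0543, -0.0007, -0.0013, -0.0015] rows 2
```

View pics/w25.png

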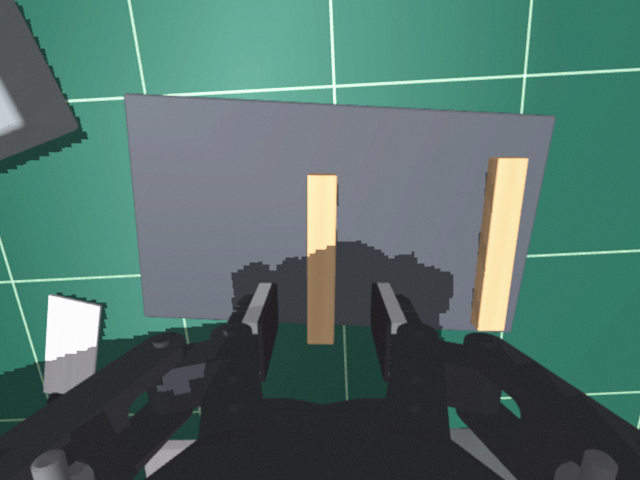

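Request:
{"name": "arm_command", "arguments": {
  "plan": [
    [0.03, 0.0, -0.0015, 0.01, 0.04],
    [0.05, 0.0, -0.0015, 0.01, 0.04],
    [0.054, 0.0, -0.0015, 0.01, 0.04],
    [0.054, 0.0, -0.0015, 0.01, 0.02],
    [0.054, 0.0, -0.0015, 0.01, 0.005]
  ]
}}

```text
t: 28.55
tcp_pos: [0.558, 0.2059, 0.007]
tcp_rot: [0.707, 0.022, 0.707, -0.022]
contact_force: [-0.0, -0.4, 0.6]
finger_gap: 0.0165
```

Request:
{"name": "arm_command", "arguments": {
  "plan": [
    [0.0, 0.0, 0.0, 0.0, 0.005],
    [0.0, 0.0, 0.0, 0.0, 0.005],
    [-0.03, 0.0, 0.0, 0.0, 0.005],
    [-0.07, 0.0, 0.0, 0.0, 0.005],
    [-0.11, 0.0, 0.0, 0.0, 0.005]
  ]
}}

```text
t: 28.97
tcp_pos: [0.5568, 0.2057, 0.1176]
tcp_rot: [0.706, 0.021, 0.707, -0.022]
contact_force: [0.8, 0.5, 0.4]
finger_gap: 0.0142
```

```bash
python3 - <<'E'
from h import *
w=cap("wrist","w26"); seq([(502.6,42,116,1.529)])
E
```

```text
t 29.02 tcp [560.3 206.6 126.6] gap 0.0144 F [2.6 1.5 5.6]
x [ 0.0106  0.0022 -0.9999] y [0.0608 0.9981 0.0029] z [ 0.9981 -0.0608  0.0105] jaw ang -0.0608 q6 1.844
  -> (502.6, 42, 116, 1.529): [0.0032, -0.0559, -0.0159, -0.5299] rows 5
  -> (502.6, 42, 116, 1.529): [0.0032, -0.0402, -0.042, -0.5299] rows 5
  -> (502.6, 42, 116, 1.529): [0.0032, -0.0136, -0.0566, -0.5299] rows 5
```

View pics/w26.png

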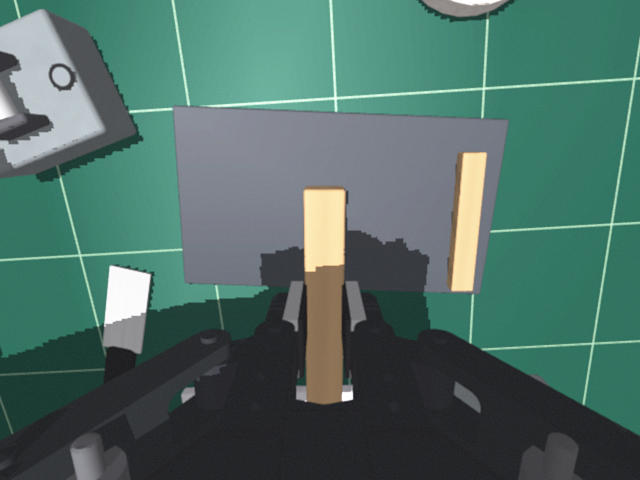

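Request:
{"name": "arm_command", "arguments": {
  "plan": [
    [0.0, -0.056, -0.016, -0.53, 0.005],
    [0.0, -0.056, -0.016, -0.53, 0.005],
    [0.0, -0.056, -0.016, -0.53, 0.005],
    [0.0, -0.056, -0.016, -0.53, 0.005],
    [0.0, -0.056, -0.016, -0.53, 0.005]
  ]
}}

```text
t: 29.43
tcp_pos: [0.5383, 0.1505, 0.1172]
tcp_rot: [0.688, -0.167, 0.687, 0.166]
contact_force: [-0.1, -0.1, -0.7]
finger_gap: 0.0139
```

Request:
{"name": "arm_command", "arguments": {
  "plan": [
    [0.0, -0.04, -0.042, -0.53, 0.005],
    [0.0, -0.04, -0.042, -0.53, 0.005],
    [0.0, -0.04, -0.042, -0.53, 0.005],
    [0.0, -0.04, -0.042, -0.53, 0.005],
    [0.0, -0.04, -0.042, -0.53, 0.005]
  ]
}}

```text
t: 29.85
tcp_pos: [0.5189, 0.0958, 0.1171]
tcp_rot: [0.62, -0.341, 0.619, 0.34]
contact_force: [0.0, 1.2, -0.5]
finger_gap: 0.0141
```

Request:
{"name": "arm_command", "arguments": {
  "plan": [
    [0.0, -0.014, -0.057, -0.53, 0.005],
    [0.0, -0.014, -0.057, -0.53, 0.005],
    [0.0, -0.014, -0.057, -0.53, 0.005],
    [0.0, -0.014, -0.057, -0.53, 0.005],
    [0.0, -0.014, -0.057, -0.53, 0.005]
  ]
}}

```text
t: 30.27
tcp_pos: [0.4998, 0.0402, 0.1171]
tcp_rot: [0.509, -0.492, 0.508, 0.491]
contact_force: [0.9, -0.4, 0.6]
finger_gap: 0.0142
```

```bash
python3 - <<'E'
from h import *
tcpavg(5); seq([(502.6,42,64,1.529)])
E
```

```text
avg [499.8  40.6 116.8] sd [0.1 0.2 0.2]
t 30.52 tcp [499.7  40.8 116.5] gap 0.0139 F [0.4 0.5 1. ]
x [ 8.e-04 -1.e-04 -1.e+00] y [-9.991e-01  4.350e-02 -8.000e-04] z [ 0.0435  0.9991 -0.    ] jaw ang 1.5273 q6 -0.042
  -> (502.6, 42, 64, 1.529): [0.0525, -0.0028, 0.0013, -0.0017] rows 2
```

Request:
{"name": "arm_command", "arguments": {
  "plan": [
    [0.03, -0.003, 0.001, -0.002, 0.005],
    [0.048, -0.003, 0.001, -0.002, 0.005],
    [0.052, -0.003, 0.001, -0.002, 0.005],
    [0.052, -0.003, 0.001, -0.002, 0.005],
    [0.052, -0.003, 0.001, -0.002, 0.005]
  ]
}}

```text
t: 30.93
tcp_pos: [0.5027, 0.0417, 0.0644]
tcp_rot: [0.51, -0.49, 0.51, 0.49]
contact_force: [-0.2, -0.2, -0.4]
finger_gap: 0.014
```

Request:
{"name": "arm_command", "arguments": {
  "plan": [
    [0.0006, 0.0, 0.0, 0.0, 0.005],
    [0.0012, 0.0, 0.0, 0.0, 0.005],
    [0.0012, 0.0, 0.0, 0.0, 0.005]
  ]
}}

```text
t: 31.18
tcp_pos: [0.5028, 0.0416, 0.0632]
tcp_rot: [0.51, -0.49, 0.51, 0.49]
contact_force: [-0.1, 0.1, -0.9]
finger_gap: 0.0143
```

Request:
{"name": "arm_command", "arguments": {
  "plan": [
    [0.0006, 0.0, 0.0, 0.0, 0.005],
    [0.0012, 0.0, 0.0, 0.0, 0.005],
    [0.0012, 0.0, 0.0, 0.0, 0.005]
  ]
}}

```text
t: 31.43
tcp_pos: [0.5028, 0.0416, 0.0622]
tcp_rot: [0.51, -0.49, 0.51, 0.49]
contact_force: [-2.0, 0.5, 6.0]
finger_gap: 0.0144
```

Request:
{"name": "arm_command", "arguments": {
  "plan": [
    [0.0, 0.0, 0.0, 0.0, 0.02],
    [0.0, 0.0, 0.0, 0.0, 0.035],
    [0.0, 0.0, 0.0, 0.0, 0.035],
    [-0.02, 0.0, 0.0, 0.0, 0.035],
    [-0.05, 0.0, 0.0, 0.0, 0.035]
  ]
}}

```text
t: 31.85
tcp_pos: [0.5009, 0.0418, 0.1099]
tcp_rot: [0.509, -0.488, 0.511, 0.491]
contact_force: [0.1, -0.3, 0.1]
finger_gap: 0.0349
```

```bash
python3 - <<'E'
from h import *
seq([(657,208.5,80,3.1)])
E
```

```text
t 31.85 tcp [500.9  41.8 109.9] gap 0.0349 F [ 0.1 -0.3  0.1]
x [-5.5e-03  5.0e-04 -1.0e+00] y [-0.9992  0.0399  0.0055] z [3.990e-02 9.992e-01 3.000e-04] jaw ang 1.5309 q6 -0.044
  -> (657, 208.5, 80, 3.1): [0.0097, -0.0498, 0.0576, -0.523] rows 5
  -> (657, 208.5, 80, 3.1): [0.0097, -0.072, 0.025, -0.523] rows 5
  -> (657, 208.5, 80, 3.1): [0.0098, -0.0748, -0.0143, -0.523] rows 5
```

Request:
{"name": "arm_command", "arguments": {
  "plan": [
    [0.0, -0.05, 0.058, -0.523, 0.035],
    [0.0, -0.05, 0.058, -0.523, 0.035],
    [0.0, -0.05, 0.058, -0.523, 0.035],
    [0.0, -0.05, 0.058, -0.523, 0.035],
    [0.0, -0.05, 0.058, -0.523, 0.035]
  ]
}}

```text
t: 32.27
tcp_pos: [0.5549, 0.0981, 0.1112]
tcp_rot: [0.364, -0.606, 0.364, 0.607]
contact_force: [0.4, -0.1, 1.1]
finger_gap: 0.0346
```

Request:
{"name": "arm_command", "arguments": {
  "plan": [
    [0.0, -0.072, 0.025, -0.523, 0.04],
    [0.0, -0.072, 0.025, -0.523, 0.04],
    [0.0, -0.072, 0.025, -0.523, 0.04],
    [0.0, -0.072, 0.025, -0.523, 0.04],
    [0.0, -0.072, 0.025, -0.523, 0.04]
  ]
}}

```text
t: 32.68
tcp_pos: [0.607, 0.1534, 0.1111]
tcp_rot: [0.196, -0.679, 0.196, 0.68]
contact_force: [0.5, 0.0, 0.2]
finger_gap: 0.04
```

Request:
{"name": "arm_command", "arguments": {
  "plan": [
    [0.03, -0.075, -0.014, -0.523, 0.04],
    [0.03, -0.075, -0.014, -0.523, 0.04],
    [0.03, -0.075, -0.014, -0.523, 0.04],
    [0.03, -0.075, -0.014, -0.523, 0.04],
    [0.03, -0.075, -0.014, -0.523, 0.04]
  ]
}}

```text
t: 33.1
tcp_pos: [0.6587, 0.209, 0.0807]
tcp_rot: [0.014, -0.706, 0.015, 0.707]
contact_force: [-0.1, -0.1, -0.2]
finger_gap: 0.0403
```

```bash
python3 - <<'E'
from h import *
tcpavg(4); w=cap("wrist","w28"); sticks(w,.015,(0,480,0,640)); d=cap("top","t28"); sticks(d); sticks(d,.07,(205,280,272,340)); seq([(657.5,208.5,7,3.1)])
E
```

```text
avg [658.8 208.7  81.6] sd [0.1 0.2 0.5]
c 658.2 207.6  L 99.2 W 15.8 ang 1.525 px 325 257
c 657.1 176.9  L 38.0 W 15.8 ang 1.529 px 232 189
c 459.3 -40.6  L 23.8 W 11.8 ang -0.043 px 322 259
c 501.4 40.2  L 101.5 W 16.6 ang -0.030 px 287 242
t 33.40 tcp [659.  208.6  82.3] gap 0.0399 F [-0.4 -0.9 -0.1]
x [ 7.e-04  1.e-04 -1.e+00] y [-4.55e-02 -9.99e-01 -1.00e-04] z [-9.99e-01  4.55e-02 -7.00e-04] jaw ang 3.0961 q6 -1.340
  -> (657.5, 208.5, 7, 3.1): [0.0753, 0.0002, 0.0015, -0.0039] rows 2
```

View pics/w28.png

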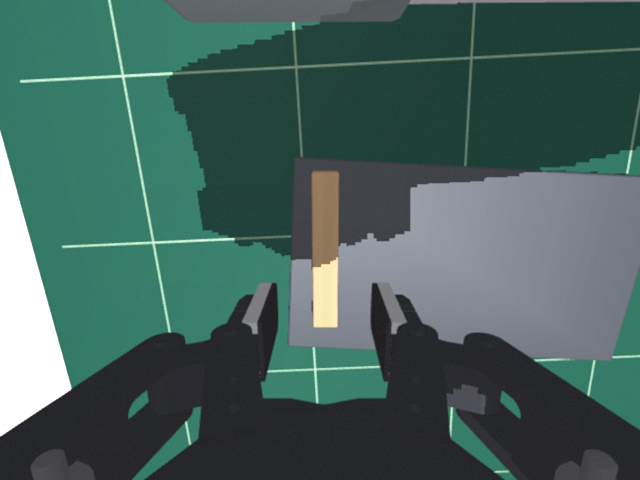

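View pics/t28.png

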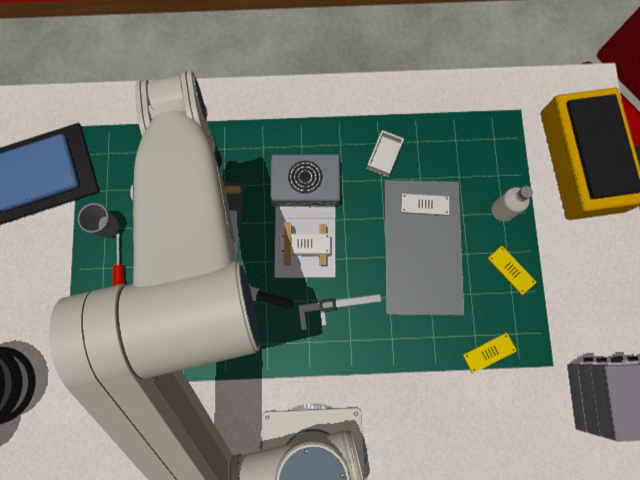

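Request:
{"name": "arm_command", "arguments": {
  "plan": [
    [0.03, 0.001, 0.001, -0.004, 0.04],
    [0.06, 0.001, 0.001, -0.004, 0.04],
    [0.074, 0.001, 0.001, -0.004, 0.04],
    [0.075, 0.001, 0.001, -0.004, 0.02],
    [0.075, 0.001, 0.001, -0.004, 0.005]
  ]
}}

```text
t: 33.82
tcp_pos: [0.6576, 0.2078, 0.0065]
tcp_rot: [0.014, -0.707, 0.014, 0.707]
contact_force: [-0.3, 0.7, 0.3]
finger_gap: 0.0171
```

Request:
{"name": "arm_command", "arguments": {
  "plan": [
    [0.0, 0.0, 0.0, 0.0, 0.005],
    [0.0, 0.0, 0.0, 0.0, 0.005],
    [-0.03, 0.0, 0.0, 0.0, 0.005],
    [-0.07, 0.0, 0.0, 0.0, 0.005],
    [-0.11, 0.0, 0.0, 0.0, 0.005]
  ]
}}

```text
t: 34.23
tcp_pos: [0.6576, 0.208, 0.1186]
tcp_rot: [0.013, -0.707, 0.013, 0.707]
contact_force: [0.5, 0.2, -0.1]
finger_gap: 0.0141
```

```bash
python3 - <<'E'
from h import *
w=cap("wrist","w29"); w=cap("wrist","w29"); seq([(590,100,116,2.3),(499.,-42,116,1.529)])
E
```

```text
t 34.33 tcp [661.3 208.8 125.8] gap 0.0144 F [0.8 0.2 0.2]
x [ 0.0132  0.0025 -0.9999] y [-0.0378 -0.9993 -0.003 ] z [-0.9992  0.0379 -0.0131] jaw ang 3.1037 q6 -1.348
  -> (590, 100, 116, 2.3): [0.0043, 0.0557, 0.0336, 0.4019] rows 4
  -> (590, 100, 116, 2.3): [0.0043, 0.0645, 0.0092, 0.4019] rows 4
  -> (499.0, -42, 116, 1.529): [-0.0008, 0.0812, -0.0227, 0.3854] rows 4
  -> (499.0, -42, 116, 1.529): [-0.0007, 0.0668, -0.0515, 0.3854] rows 4
```

View pics/w29.png

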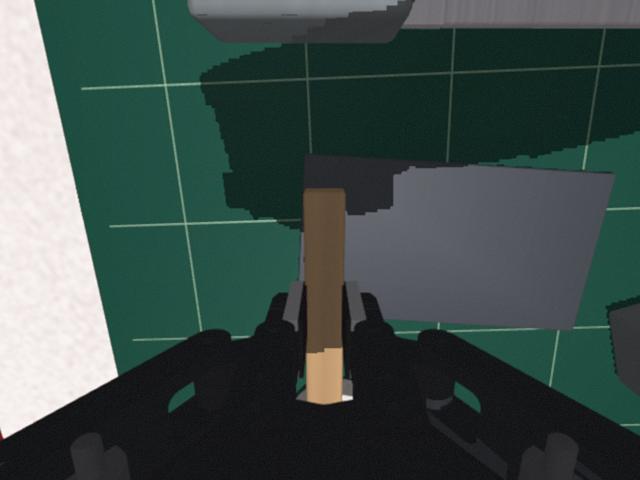

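Request:
{"name": "arm_command", "arguments": {
  "plan": [
    [0.0, 0.056, 0.034, 0.402, 0.005],
    [0.0, 0.056, 0.034, 0.402, 0.005],
    [0.0, 0.056, 0.034, 0.402, 0.005],
    [0.0, 0.056, 0.034, 0.402, 0.005]
  ]
}}

```text
t: 34.67
tcp_pos: [0.6216, 0.1523, 0.1183]
tcp_rot: [-0.158, 0.69, -0.157, -0.689]
contact_force: [1.1, 0.2, -0.1]
finger_gap: 0.0141
```

Request:
{"name": "arm_command", "arguments": {
  "plan": [
    [0.0, 0.064, 0.009, 0.402, 0.005],
    [0.0, 0.064, 0.009, 0.402, 0.005],
    [0.0, 0.064, 0.009, 0.402, 0.005],
    [0.0, 0.064, 0.009, 0.402, 0.005]
  ]
}}

```text
t: 35.0
tcp_pos: [0.5862, 0.0982, 0.1181]
tcp_rot: [-0.292, 0.645, -0.292, -0.643]
contact_force: [0.2, -0.2, 0.8]
finger_gap: 0.0141
```

Request:
{"name": "arm_command", "arguments": {
  "plan": [
    [0.0, 0.081, -0.023, 0.385, 0.005],
    [0.0, 0.081, -0.023, 0.385, 0.005],
    [0.0, 0.081, -0.023, 0.385, 0.005],
    [0.0, 0.081, -0.023, 0.385, 0.005]
  ]
}}

```text
t: 35.33
tcp_pos: [0.541, 0.0267, 0.1179]
tcp_rot: [-0.41, 0.577, -0.409, -0.576]
contact_force: [1.4, -0.2, 0.3]
finger_gap: 0.0147
```

Request:
{"name": "arm_command", "arguments": {
  "plan": [
    [0.0, 0.067, -0.051, 0.385, 0.005],
    [0.0, 0.067, -0.051, 0.385, 0.005],
    [0.0, 0.067, -0.051, 0.385, 0.005],
    [0.0, 0.067, -0.051, 0.385, 0.005],
    [0.0, 0.067, -0.051, 0.385, 0.005]
  ]
}}

```text
t: 35.75
tcp_pos: [0.4965, -0.0422, 0.1174]
tcp_rot: [0.509, -0.491, 0.508, 0.49]
contact_force: [0.0, 0.1, -0.2]
finger_gap: 0.014
```

```bash
python3 - <<'E'
from h import *
tcpavg(5); w=cap("wrist","w30"); seq([(499,-42,64,1.529)])
E
```

```text
avg [496.3 -41.6 116.9] sd [0.2 0.3 0.3]
t 36.05 tcp [495.9 -41.6 116.6] gap 0.0145 F [ 0.4 -1.3 -0.2]
x [-0.e+00  1.e-04 -1.e+00] y [-9.993e-01  3.740e-02  1.000e-04] z [3.740e-02 9.993e-01 1.000e-04] jaw ang 1.5334 q6 -0.215
  -> (499, -42, 64, 1.529): [0.0526, -0.0031, -0.0003, 0.0044] rows 2
```

View pics/w30.png

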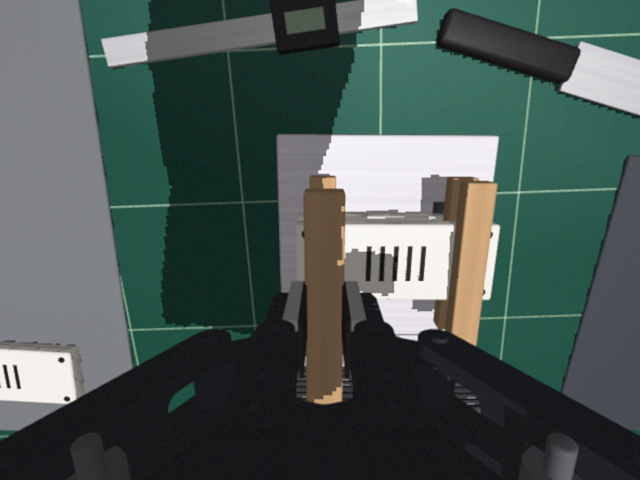

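Request:
{"name": "arm_command", "arguments": {
  "plan": [
    [0.03, -0.003, 0.0, 0.004, 0.005],
    [0.048, -0.003, 0.0, 0.004, 0.005],
    [0.053, -0.003, 0.0, 0.004, 0.005],
    [0.053, -0.003, 0.0, 0.004, 0.005],
    [0.053, -0.003, 0.0, 0.004, 0.005]
  ]
}}

```text
t: 36.47
tcp_pos: [0.4987, -0.0422, 0.0639]
tcp_rot: [0.511, -0.489, 0.511, 0.489]
contact_force: [-0.3, 0.4, 0.4]
finger_gap: 0.0141
```

Request:
{"name": "arm_command", "arguments": {
  "plan": [
    [0.0005, 0.0, 0.0, 0.0, 0.005],
    [0.001, 0.0, 0.0, 0.0, 0.005],
    [0.001, 0.0, 0.0, 0.0, 0.005]
  ]
}}

```text
t: 36.72
tcp_pos: [0.4988, -0.0425, 0.063]
tcp_rot: [0.511, -0.489, 0.511, 0.489]
contact_force: [0.2, 0.3, 0.5]
finger_gap: 0.0137
```

Request:
{"name": "arm_command", "arguments": {
  "plan": [
    [0.0005, 0.0, 0.0, 0.0, 0.005],
    [0.001, 0.0, 0.0, 0.0, 0.005],
    [0.001, 0.0, 0.0, 0.0, 0.005]
  ]
}}

```text
t: 36.97
tcp_pos: [0.4986, -0.0426, 0.0617]
tcp_rot: [0.511, -0.489, 0.511, 0.489]
contact_force: [-0.6, -0.4, -0.2]
finger_gap: 0.0142
```

Request:
{"name": "arm_command", "arguments": {
  "plan": [
    [0.0006, 0.0, 0.0, 0.0, 0.005],
    [0.0006, 0.0, 0.0, 0.0, 0.005]
  ]
}}

```text
t: 37.13
tcp_pos: [0.4986, -0.0426, 0.0617]
tcp_rot: [0.511, -0.489, 0.511, 0.488]
contact_force: [-2.5, 1.2, 6.4]
finger_gap: 0.0145
```

Request:
{"name": "arm_command", "arguments": {
  "plan": [
    [0.0, 0.0, 0.0, 0.0, 0.02],
    [0.0, 0.0, 0.0, 0.0, 0.035],
    [0.0, 0.0, 0.0, 0.0, 0.035],
    [-0.02, 0.0, 0.0, 0.0, 0.035],
    [-0.05, 0.0, 0.0, 0.0, 0.035]
  ]
}}

```text
t: 37.55
tcp_pos: [0.4969, -0.0422, 0.1093]
tcp_rot: [0.51, -0.487, 0.512, 0.49]
contact_force: [0.1, 0.9, 0.5]
finger_gap: 0.0352
```

```bash
python3 - <<'E'
from h import *
seq([(597,-304,90,-.105)])
E
```

```text
t 37.55 tcp [496.9 -42.2 109.3] gap 0.0352 F [0.1 0.9 0.5]
x [-0.0053  0.0014 -1.    ] y [-0.999   0.0449  0.0054] z [0.0449 0.999  0.0011] jaw ang 1.5259 q6 -0.208
  -> (597, -304, 90, -0.105): [0.0061, -0.0373, -0.0857, 0.5436] rows 5
  -> (597, -304, 90, -0.105): [0.0062, -0.0762, -0.0541, 0.5436] rows 5
  -> (597, -304, 90, -0.105): [0.0061, -0.0932, -0.0068, 0.5436] rows 5
```

Request:
{"name": "arm_command", "arguments": {
  "plan": [
    [0.0, -0.037, -0.086, 0.544, 0.035],
    [0.0, -0.037, -0.086, 0.544, 0.035],
    [0.0, -0.037, -0.086, 0.544, 0.035],
    [0.0, -0.037, -0.086, 0.544, 0.04],
    [0.0, -0.037, -0.086, 0.544, 0.05]
  ]
}}

```text
t: 37.97
tcp_pos: [0.5318, -0.1313, 0.1106]
tcp_rot: [0.625, -0.33, 0.625, 0.331]
contact_force: [-0.4, 0.2, -0.5]
finger_gap: 0.0496
```

Request:
{"name": "arm_command", "arguments": {
  "plan": [
    [0.006, -0.076, -0.054, 0.544, 0.075],
    [0.006, -0.076, -0.054, 0.544, 0.075],
    [0.006, -0.076, -0.054, 0.544, 0.075],
    [0.006, -0.076, -0.054, 0.544, 0.075],
    [0.006, -0.076, -0.054, 0.544, 0.075]
  ]
}}

```text
t: 38.38
tcp_pos: [0.5648, -0.2184, 0.1042]
tcp_rot: [0.691, -0.15, 0.691, 0.151]
contact_force: [0.7, -0.0, -0.1]
finger_gap: 0.0751
```

Request:
{"name": "arm_command", "arguments": {
  "plan": [
    [0.02, -0.093, -0.007, 0.544, 0.075],
    [0.02, -0.093, -0.007, 0.544, 0.075],
    [0.02, -0.093, -0.007, 0.544, 0.075],
    [0.02, -0.093, -0.007, 0.544, 0.075],
    [0.02, -0.093, -0.007, 0.544, 0.075]
  ]
}}

```text
t: 38.8
tcp_pos: [0.5977, -0.3056, 0.0837]
tcp_rot: [0.705, 0.041, 0.706, -0.04]
contact_force: [0.2, 0.4, 0.2]
finger_gap: 0.0747
```

```bash
python3 - <<'E'
from h import *
tcpavg(4); d=cap("top","t31"); w=cap("wrist","w31"); sticks(d,.07,(205,280,272,340)); print(proj(w,[(.598,-.3041,.015)])); seq([(598,-304.1,5.5,-.105)])
H=hsv(w);m=cv2.morphologyEx(((H[...,1]<40)&(H[...,2]>105)).astype(np.uint8),cv2.MORPH_CLOSE,np.ones((13,13))); show(rects(w,m,.015,3000))
E
```

```text
avg [ 597.8 -304.8   84.3] sd [0.1 0.5 0.4]
[[324.45305485 252.05780592]]
t 39.10 tcp [ 598.  -304.1   85.2] gap 0.0749 F [-0.1  0.3 -1.3]
x [ 1.e-04 -0.e+00 -1.e+00] y [0.1039 0.9946 0.    ] z [ 9.946e-01 -1.039e-01  1.000e-04] jaw ang -0.1041 q6 1.079
  -> (598, -304.1, 5.5, -0.105): [0.0797, 0.0, 0.0, 0.0009] rows 2
c 431.6 -349.1  L 107.2 W 84.5 ang -0.340 px 64 326
c 569.5 -283.2  L 181.6 W 157.3 ang -0.055 px 299 177
c 737.7 -218.7  L 119.8 W 56.8 ang -0.430 px 551 76
```

View pics/w31.png

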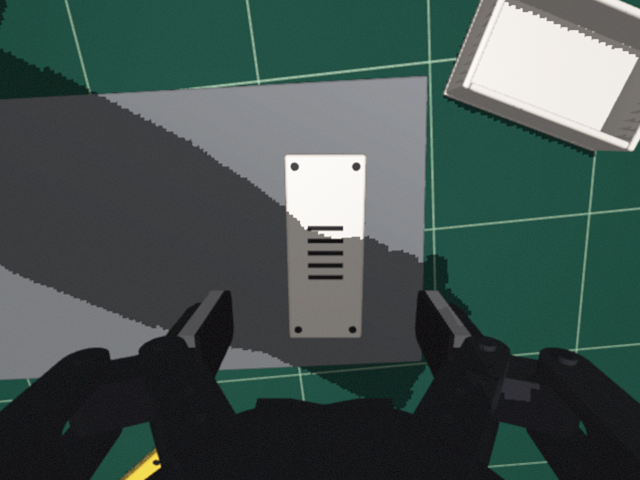

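View pics/t31.png

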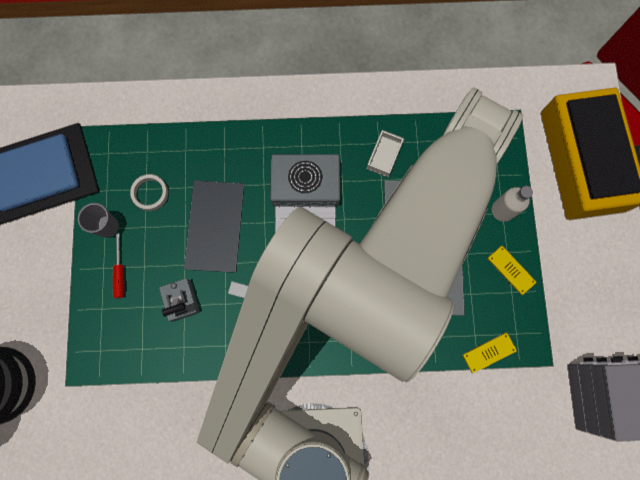

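Request:
{"name": "arm_command", "arguments": {
  "plan": [
    [0.03, 0.0, 0.0, 0.0, 0.075],
    [0.065, 0.0, 0.0, 0.0, 0.075],
    [0.079, 0.0, 0.0, 0.0, 0.075],
    [0.079, 0.0, 0.0, 0.0, 0.075]
  ]
}}

```text
t: 39.43
tcp_pos: [0.596, -0.3029, 0.0024]
tcp_rot: [0.704, 0.038, 0.708, -0.036]
contact_force: [0.1, 0.0, -0.6]
finger_gap: 0.075
```

Request:
{"name": "arm_command", "arguments": {
  "plan": [
    [0.0, 0.0, 0.0, 0.0, 0.03],
    [0.0, 0.0, 0.0, 0.0, 0.03],
    [0.0, 0.0, 0.0, 0.0, 0.03],
    [0.0, 0.0, 0.0, 0.0, 0.03]
  ]
}}

```text
t: 39.77
tcp_pos: [0.599, -0.305, 0.0083]
tcp_rot: [0.707, 0.037, 0.705, -0.038]
contact_force: [-0.5, 0.8, 5.1]
finger_gap: 0.0459
```

Request:
{"name": "arm_command", "arguments": {
  "plan": [
    [-0.02, 0.0, 0.0, 0.0, 0.03],
    [-0.05, 0.0, 0.0, 0.0, 0.03],
    [-0.08, 0.0, 0.0, 0.0, 0.03],
    [-0.11, 0.0, 0.0, 0.0, 0.03],
    [-0.12, 0.0, 0.0, 0.0, 0.03]
  ]
}}

```text
t: 40.18
tcp_pos: [0.5994, -0.3053, 0.1321]
tcp_rot: [0.708, 0.036, 0.704, -0.039]
contact_force: [0.2, -0.5, 0.9]
finger_gap: 0.0457
```

```bash
python3 - <<'E'
from h import *
tcpavg(4); w=cap("wrist","w32"); seq([(501,0,126,-.042)])
E
```

```text
avg [ 598.8 -305.   129.2] sd [0.7 0.5 2.7]
t 40.43 tcp [ 597.4 -304.   124.6] gap 0.0463 F [-0.7  0.8 -0.6]
x [-0.0017  0.0011 -1.    ] y [0.1058 0.9944 0.001 ] z [ 0.9944 -0.1058 -0.0018] jaw ang -0.1060 q6 1.081
  -> (501, 0, 126, -0.042): [-0.0004, 0.1461, -0.064, -0.032] rows 4
  -> (501, 0, 126, -0.042): [-0.0005, 0.148, -0.0593, -0.032] rows 4
```

View pics/w32.png

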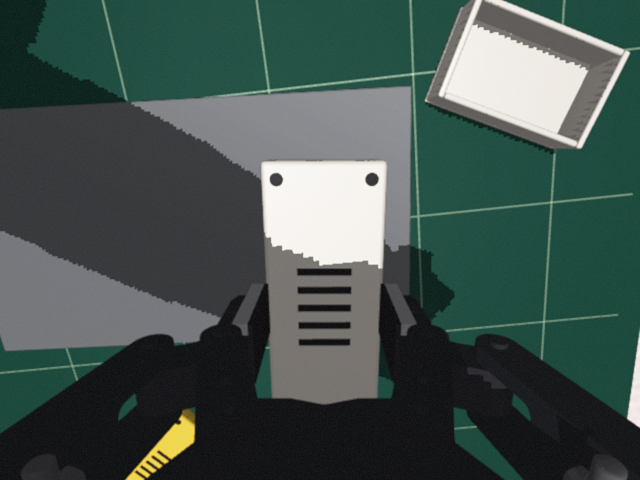

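Request:
{"name": "arm_command", "arguments": {
  "plan": [
    [0.0, 0.146, -0.064, -0.032, 0.03],
    [0.0, 0.146, -0.064, -0.032, 0.03],
    [0.0, 0.146, -0.064, -0.032, 0.03],
    [0.0, 0.146, -0.064, -0.032, 0.03]
  ]
}}

```text
t: 40.77
tcp_pos: [0.5476, -0.15, 0.124]
tcp_rot: [0.705, 0.027, 0.708, -0.026]
contact_force: [1.0, -0.0, 0.1]
finger_gap: 0.0462
```

Request:
{"name": "arm_command", "arguments": {
  "plan": [
    [0.0, 0.148, -0.059, -0.032, 0.03],
    [0.0, 0.148, -0.059, -0.032, 0.03],
    [0.0, 0.148, -0.059, -0.032, 0.03],
    [0.0, 0.148, -0.059, -0.032, 0.03],
    [0.0, 0.148, -0.059, -0.032, 0.03]
  ]
}}

```text
t: 41.18
tcp_pos: [0.4984, 0.0045, 0.1247]
tcp_rot: [0.705, 0.014, 0.708, -0.013]
contact_force: [0.1, -0.2, 0.0]
finger_gap: 0.0462
```

```bash
python3 - <<'E'
from h import *
tcpavg(8); w=cap("wrist","w33"); seq([(501,0,76,-.042)])
E
```

```text
avg [5.012e+02 1.000e-01 1.252e+02] sd [1.2 2.  0.3]
t 41.63 tcp [502.   -1.4 125.7] gap 0.0458 F [-0.2 -0.9 -0.7]
x [-6.e-04  1.e-04 -1.e+00] y [0.0435 0.9991 0.    ] z [ 9.991e-01 -4.350e-02 -6.000e-04] jaw ang -0.0436 q6 1.444
  -> (501, 0, 76, -0.042): [0.0497, 0.0014, -0.0011, -0.0016] rows 2
```

View pics/w33.png

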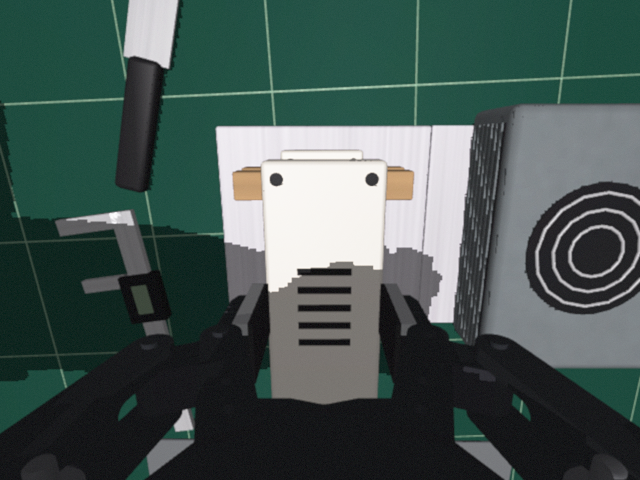

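Request:
{"name": "arm_command", "arguments": {
  "plan": [
    [0.03, 0.0015, -0.001, -0.001, 0.03],
    [0.045, 0.0015, -0.001, -0.001, 0.03],
    [0.049, 0.0015, -0.001, -0.001, 0.03],
    [0.049, 0.0015, -0.001, -0.001, 0.03],
    [0.049, 0.0015, -0.001, -0.001, 0.03]
  ]
}}

```text
t: 42.05
tcp_pos: [0.5012, 0.0006, 0.0773]
tcp_rot: [0.707, 0.015, 0.707, -0.015]
contact_force: [-0.4, -0.2, -0.2]
finger_gap: 0.0458
```

```bash
python3 - <<'E'
from h import *
tcpavg(5); seq([(501,0,76,-.042)])
E
```

```text
avg [501.3   0.8  77.6] sd [0.1 0.1 0.1]
t 42.30 tcp [501.2   0.9  77.5] gap 0.0457 F [-0.1  0.5 -0.7]
x [ 8.e-04 -1.e-04 -1.e+00] y [ 4.120e-02  9.992e-01 -1.000e-04] z [ 9.992e-01 -4.120e-02  8.000e-04] jaw ang -0.0412 q6 1.446
  -> (501, 0, 76, -0.042): [0.0015, -0.0009, -0.0002, 0.0008] rows 1
```

Request:
{"name": "arm_command", "arguments": {
  "plan": [
    [0.001, -0.001, 0.0, 0.0, 0.03],
    [0.002, -0.001, 0.0, 0.0, 0.03],
    [0.002, -0.001, 0.0, 0.0, 0.03]
  ]
}}

```text
t: 42.55
tcp_pos: [0.501, -0.0001, 0.0753]
tcp_rot: [0.707, 0.014, 0.707, -0.015]
contact_force: [0.4, -0.2, 1.3]
finger_gap: 0.0461
```

Request:
{"name": "arm_command", "arguments": {
  "plan": [
    [0.0005, 0.0, 0.0, 0.0, 0.03],
    [0.001, 0.0, 0.0, 0.0, 0.03],
    [0.001, 0.0, 0.0, 0.0, 0.03]
  ]
}}

```text
t: 42.8
tcp_pos: [0.5011, -0.0001, 0.0752]
tcp_rot: [0.707, 0.014, 0.707, -0.015]
contact_force: [-3.2, -1.4, 12.2]
finger_gap: 0.0458
```

Request:
{"name": "arm_command", "arguments": {
  "plan": [
    [-0.0005, 0.0, 0.0, 0.0, 0.06],
    [-0.0005, 0.0, 0.0, 0.0, 0.065],
    [-0.002, 0.0, 0.0, 0.0, 0.065],
    [-0.03, 0.0, 0.0, 0.0, 0.065],
    [-0.06, 0.0, 0.0, 0.0, 0.065]
  ]
}}

```text
t: 43.22
tcp_pos: [0.4996, 0.0003, 0.1333]
tcp_rot: [0.705, 0.015, 0.709, -0.014]
contact_force: [1.0, -0.7, -0.7]
finger_gap: 0.0653
```

Request:
{"name": "arm_command", "arguments": {
  "plan": [
    [-0.02, 0.04, -0.02, 0.0, 0.04],
    [-0.02, 0.08, -0.04, -0.05, 0.02],
    [-0.02, 0.12, -0.06, -0.1, 0.0],
    [-0.02, 0.16, -0.08, -0.15, 0.0],
    [-0.02, 0.18, -0.09, -0.2, 0.0]
  ]
}}

```text
t: 43.63
tcp_pos: [0.4171, 0.1852, 0.1543]
tcp_rot: [0.705, -0.057, 0.705, 0.057]
contact_force: [-0.1, 1.5, -0.2]
finger_gap: 0.0043
```

```bash
python3 - <<'E'
from h import *
d=cap("top","t34"); s=cap("side","s34"); st(); stackcover(d,.082)
sticks(d,.07,(205,280,272,340))
f=d["frame"].astype(float); rb=(f[...,0]-f[...,2]); print(rb[237:246].mean(0)[272:340].round().astype(int).tolist()); print((ray(d,[(u,241.5) for u in (280,330)],.082)*1000).round(1)[:,:2].tolist())
cv2.imwrite("pics/z34.png",np.hstack([cv2.resize(d["frame"][205:285,262:348,::-1],(400,400),interpolation=cv2.INTER_CUBIC),cv2.resize(s["frame"][215:310,265:360,::-1],(400,400),interpolation=cv2.INTER_CUBIC)]))
E
```

```text
t 43.73 tcp [415.8 187.5 154.2] gap -0.0003 F [ 0.5 -0.2  0.1]
x [-6.0e-04  1.1e-03 -1.0e+00] y [-0.1658  0.9862  0.0012] z [ 9.862e-01  1.658e-01 -4.000e-04] jaw ang 0.1666 q6 1.643
c 497.3 0.1  L 119.8 W 105.1 ang 1.529 px 304 242
c 461.6 -41.9  L 28.6 W 14.1 ang -0.043 px 322 258
c 465.1 42.6  L 28.8 W 14.1 ang -0.032 px 287 258
c 538.8 -44.1  L 19.6 W 11.9 ang -0.043 px 322 226
c 542.2 37.8  L 19.7 W 14.3 ang -0.030 px 287 226
[-43, -43, -18, 2, 1, 1, 1, 10, 14, 14, 14, 14, 14, 14, 14, 14, 14, 14, 14, 14, 14, 14, 14, 14, 14, 10, 10, 14, 13, 10, 14, 14, 10, 11, 14, 11, 9, 14, 14, 10, 13, 14, 14, 14, 14, 14, 14, 14, 14, 14, 14, 14, 14, 14, 14, 14, 14, 14, 10, 0, 0, 0, 2, -6, -37, -44, -42, -42]
[[502.8, 57.2], [497.9, -59.8]]
```

View pics/z34.png

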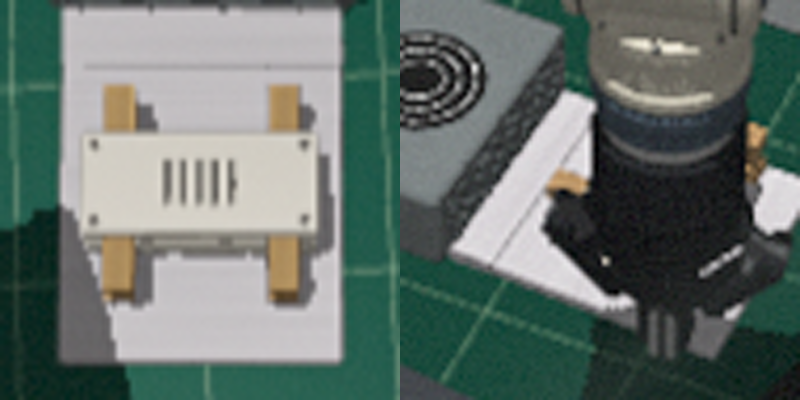

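View pics/t34.png

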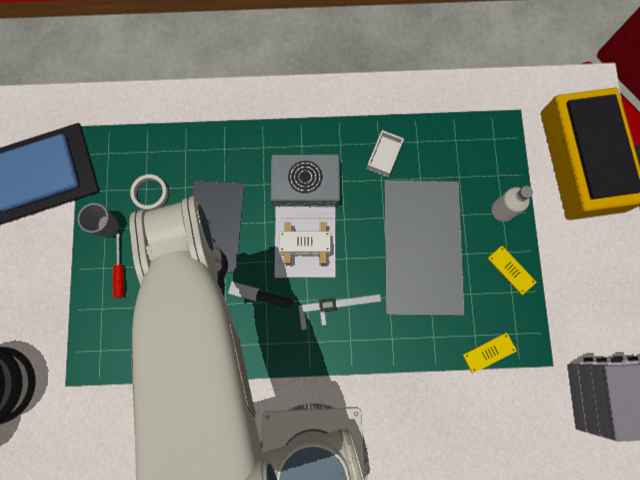

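```bash
python3 - <<'E'
from h import *
w=cap("wrist","w35"); seq([(308,285,150,.289),(308,285,90,.289),(368,303,92,.289)])
E
```

```text
t 43.78 tcp [417.1 185.7 154.2] gap 0.0002 F [ 0.4 -1.   0.9]
x [ 0.e+00  1.e-04 -1.e+00] y [-1.634e-01  9.866e-01  1.000e-04] z [0.9866 0.1634 0.    ] jaw ang 0.1641 q6 1.641
  -> (308, 285, 150, 0.289): [0.0042, 0.1158, -0.0914, -0.1249] rows 4
  -> (308, 285, 90, 0.289): [0.06, -0.0, 0.0, -0.0] rows 2
  -> (368, 303, 92, 0.289): [-0.002, 0.0001, 0.0627, -0.0] rows 2
```

View pics/w35.png

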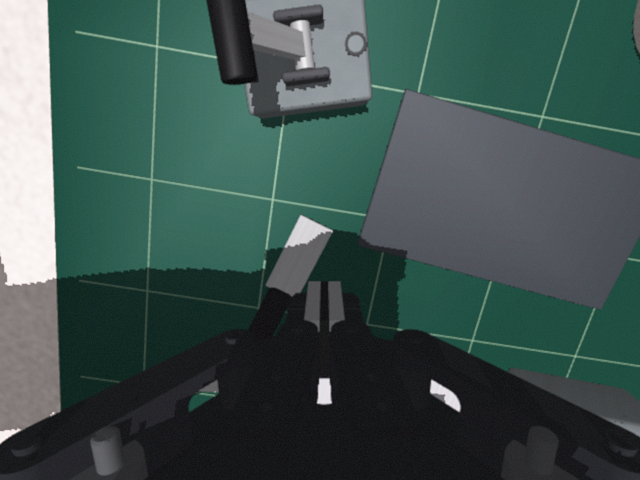

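Request:
{"name": "arm_command", "arguments": {
  "plan": [
    [0.004, 0.116, -0.091, -0.125, 0.0],
    [0.004, 0.116, -0.091, -0.125, 0.0],
    [0.004, 0.116, -0.091, -0.125, 0.0],
    [0.004, 0.116, -0.091, -0.125, 0.0],
    [0.004, 0.116, -0.091, -0.125, 0.0]
  ]
}}

```text
t: 44.2
tcp_pos: [0.3079, 0.2848, 0.15]
tcp_rot: [0.7, -0.1, 0.7, 0.101]
contact_force: [0.0, 0.5, -0.4]
finger_gap: -0.0001
```

```bash
python3 - <<'E'
from h import *
tcpavg(3); seq([(308,285,90,.289),(368,303,92,.289)])
E
```

```text
avg [309.7 284.  150.1] sd [1.2 0.6 0. ]
t 44.35 tcp [311.  283.3 150.1] gap -0.0003 F [ 0.3  0.  -0.1]
x [ 5.e-04 -2.e-04 -1.e+00] y [-2.797e-01  9.601e-01 -3.000e-04] z [9.601e-01 2.797e-01 4.000e-04] jaw ang 0.2834 q6 1.826
  -> (308, 285, 90, 0.289): [0.0601, 0.0025, -0.0024, -0.0056] rows 2
  -> (368, 303, 92, 0.289): [-0.002, 0.0001, 0.0627, 0.0] rows 2
```

Request:
{"name": "arm_command", "arguments": {
  "plan": [
    [0.03, 0.002, -0.003, 0.0, 0.0],
    [0.06, 0.002, -0.003, 0.0, 0.0],
    [0.06, 0.002, -0.003, 0.0, 0.0],
    [0.06, 0.002, -0.003, 0.0, 0.0]
  ]
}}

```text
t: 44.68
tcp_pos: [0.307, 0.2836, 0.0896]
tcp_rot: [0.699, -0.1, 0.701, 0.099]
contact_force: [0.2, -0.2, 1.0]
finger_gap: -0.0005
```

Request:
{"name": "arm_command", "arguments": {
  "plan": [
    [0.0, 0.0, 0.02, 0.0, 0.0],
    [0.0, 0.0, 0.04, 0.0, 0.0],
    [-0.002, 0.0, 0.063, 0.0, 0.0],
    [-0.002, 0.0, 0.063, 0.0, 0.0]
  ]
}}

```text
t: 45.02
tcp_pos: [0.3725, 0.3035, 0.0943]
tcp_rot: [0.702, -0.099, 0.698, 0.1]
contact_force: [0.4, 0.0, 1.2]
finger_gap: 0.0
```

Request:
{"name": "arm_command", "arguments": {
  "plan": [
    [-0.03, 0.0, -0.03, 0.0, 0.0],
    [-0.07, 0.0, -0.05, 0.0, 0.0],
    [-0.1, 0.0, -0.05, 0.0, 0.0],
    [-0.1, -0.03, -0.05, 0.0, 0.0],
    [-0.1, -0.05, -0.05, 0.0, 0.0]
  ]
}}

```text
t: 45.43
tcp_pos: [0.3343, 0.24, 0.1958]
tcp_rot: [0.702, -0.1, 0.698, 0.101]
contact_force: [-0.1, -0.2, -0.3]
finger_gap: 0.0002
```

```bash
python3 - <<'E'
from h import *
d=cap("top","t36"); s=cap("side","s36"); w=cap("wrist","w36"); st()
E
```

```text
t 45.58 tcp [334.  239.5 193.9] gap 0.0001 F [0.2 0.1 0.1]
x [ 0.0023  0.001  -1.    ] y [-2.772e-01  9.608e-01  3.000e-04] z [0.9608 0.2772 0.0025] jaw ang 0.2809 q6 1.707
```

View pics/s36.png

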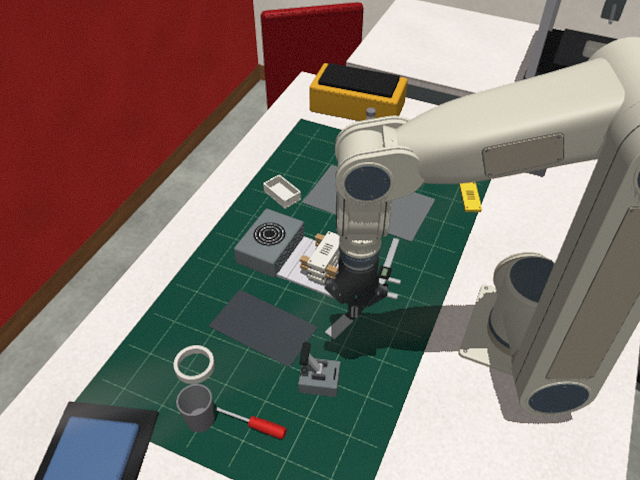

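View pics/t36.png

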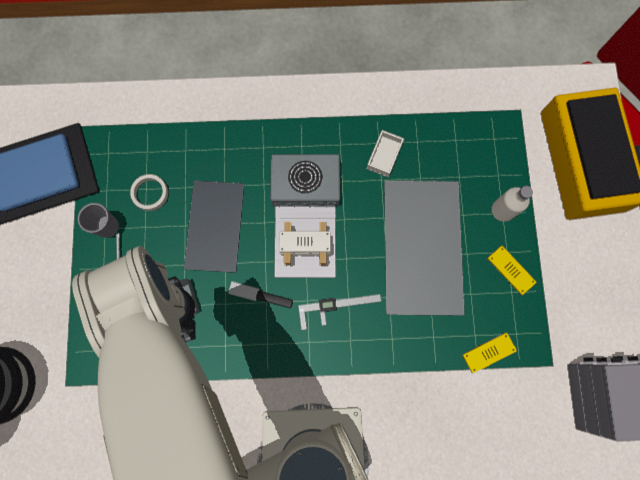

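```bash
python3 - <<'E'
from h import *
d=cap("top"); stackcover(d,.082); s=cap("side")
cv2.imwrite("pics/z37.png",cv2.resize(s["frame"][215:310,265:345,::-1],None,fx=6,fy=6,interpolation=cv2.INTER_CUBIC)); st()
E
```

```text
c 497.3 0.1  L 119.7 W 105.1 ang 1.529 px 304 242
t 45.68 tcp [333.6 240.4 193. ] gap -0.0000 F [-0.6  0.4  0. ]
x [ 1.1e-03  7.0e-04 -1.0e+00] y [-2.788e-01  9.603e-01  4.000e-04] z [0.9603 0.2788 0.0012] jaw ang 0.2826 q6 1.708
```

View pics/z37.png

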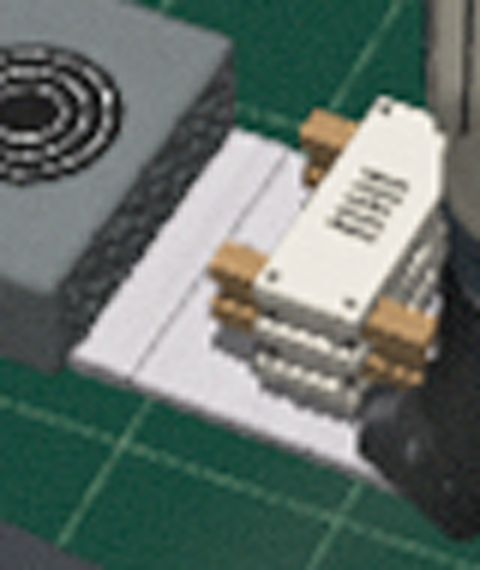

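The zoomed side view shows three covers, one above the other, separated by stick pairs. The arm is clear of everything.

```bash
python3 -c "
from workcell import workorder
print(workorder.hand_in())"
```

```text
the job is handed in; nothing more can be done
None
```

The job is handed in at about 46 s: three covers are stacked with all four sticks, and the toggle is back where it started. One thing I could not confirm is which toggle side is "on".

- **Switch:** I pushed the toggle to its other stop before stacking and returned it to its starting side after. I assumed the blower was running at the start, because the task says "off … back on". The box is marked with a ring and a bar, and the toggle started on the ring side, which could mean "O". Nothing on the blower visibly changed either way. If the ring does mean off, the switching is reversed.
- **Stack:**
  - The top cover measured about 0.1 mm from the station's centreline across the ribs, square with the ribs to within what I could measure.
  - The two lower covers were within about 1 mm when placed.
  - Along the ribs, only the first cover was measured, about 0.5 mm off. The other two were placed at the same arm position to within about 0.5 mm.
  - The sticks lie within about 2 mm of the rib lines.
  - The last side view shows three separate layers.
- **Things that went wrong:**
  - The first cover landed about 3 mm off, so I regripped and shifted it. That pressed it onto the ribs with up to 81 N at the wrist for a moment, under the 120 N limit.
  - One stick was knocked aside partway through, and I found it again with the camera before picking it.
- **Other items:** No sticks were left over, and the last pictures show no bench items moved.

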